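Swap the reagent cartridges in a slide stainer

ROBOT

A 6-joint arm with a two-finger parallel gripper is mounted at the origin on the work surface. World frame = base frame: x ahead of the robot, y to its left, z up, the work surface at z = 0. Lengths are in m, angles in rad, forces in N, time in s.
With the tool pointing down it reaches from about 0.25 to 0.775 m from the base axis. Payload 4 kg.
Tool frame: the origin (TCP) lies between the finger pads; the fingertips stand 11 mm ahead of it and the grasp point (between the pads) lies 8 mm behind it; z points along the fingers, y is the direction in which the jaws open and shut (so a half turn about z gives the same grasp; the last joint's range is limited). The gripper opens to 94 mm and grips with 3 to 60 N. Pads are 16 mm wide; open, the fingers measure 119 mm over their backs; the gripper's body (75 mm by 177 mm) begins 78 mm behind the grasp point.
Start: joints at [-1.413, 0.087, 1.371, -0, 1.684, -0.103], TCP at [0.142, -0.531, 0.217] pointing down, gripper open.
Joint ranges: [-3.1, 3.1], [-0.76, 2.03], [0.27, 2.55], [-1.08, 4.22], [0.17, 2.65], [-2.57, 2.57]. Speed limits (rad/s): [2.79, 2.79, 3.14, 3.14, 3.14, 3.14].

INTERFACE

Orientations are given as [roll, pitch, yaw] about the fixed x, y, z axes, in that order (R = Rz(yaw) Ry(pitch) Rx(roll)).
In Python, from bench import get_obs, cams, ticket gives the robot as it stands. The module is installed in compiled form; this text tells all that it offers.
- The arm moves only by the shell command python3 -m crank 'ROWS'. ROWS is JSON, a list of rows, each an object of numbers: "tx", "ty", "tz": the shift along the tool's x, y, z in cm; "twist": the turn about the tool's z in degrees; "grip": the opening, from 0 (shut) to 1 (fully open). In form: [{"tx": .., "ty": .., "tz": .., "twist": .., "grip": ..}, ...]. A call has 1 to 12 rows; each row shifts and turns the commanded pose from where the row before left it, along the tool's axes as they then stand; what a row does not reach is not made up. A row lasts 1/8 s, in which the tool goes at most 62.5 mm and 10.7 degrees, less where a joint would pass 70% of its speed; a pose out of reach is approached as far as the arm can. A call is refused whole if a number of a shift passes 6.25 or a number of a turn 10.7, either way. A call with a gripper value outside its range is refused whole. The fingers move at their own pace and stop on an object; the grip force is fixed at half the most. Time passes only in rows, so rows that do not move let the fingers close. It gives the time, the measured TCP pose, the force and the opening at its end, in the units of the state.
- get_obs(): the state, without advancing time (a new reading comes with each control period).
- cams.snapshot(name): name is "scene" or "top" or "wrist"; returns a dict with "frame" (480x640x3 uint8, red, green, blue), "intrinsics" (3x3 intrinsics, pixels), "R" (3x3) and "t" (3): a world point X has camera coordinates R X + t; the wrist camera has in their place "hand_eye" (4x4, takes a point from camera to tool coordinates, whose origin is the TCP and whose axes are the flange's). Camera axes: x right, y down, z forward; pixel columns grow to the right and rows downward; lengths in m; the calibration is good to about 2 mm. A picture is of the moment at which its call begins: read the wrist's pose just before it. There is no depth.
- ticket.close_job(): hands the job in, once; it reports no verdict.
Trained networks look in a picture, given as the dict that the camera call returned (one of the last four; its "shot" number tells which), for a name from the list of things; names that differ only in an ending like _2 or _b are one class to them, and where a whole thing is asked for, a point or a joint stands for the part that bears it (a point fixed in the world has none). Each returns a list of dicts, best first, with "conf" (0 to 1); they miss things now and then, are a little off and sometimes report something else, mostly with a low value. They report only what shows in the picture. A call takes as long as a camera call. They do not tell look-alikes from the thing itself.
- cams.outline_of(picture, query): "region" (480x640 bool, what is visible of it) and "centre" ([column, row] in pixels, amid what is visible of it).
The state is a dict: "time": time; "joint_positions": joint angles; "qvel": joint speeds; "joint_torque": joint torques, N m; "tool_pos": TCP position; "ee_rot": TCP orientation; "wrist_force": force on the tool from outside, world axes, zero at the start; "wrist_torque": the same for the moment, N m; "width": finger opening in m.
Only numpy, scipy, OpenCV 4.12 (cv2) and the standard library are available. Lean on these libraries where they do the work, as an engineer would, in place of code of your own. Each camera call takes 0.05 s, during which the arm holds its last target.

TASK

Gently draw the stainer's carriage fully out, take every spent cartridge (those standing in the carriage) out and stand it upright in the steel return tray, and stand every fresh cartridge from the bench fully down in a carriage slot of its own. Then slide the loaded carriage gently all the way home under the head. The cartridges are thin-walled: grip them lightly (20 to 40 N is plenty), and leave the bottle, the jar and the slide box where they are.

Things in the scene. Friction and masses are not known exactly. Their poses are not given: they have to be found in the camera images.
- fresh1: fresh white plastic reagent cartridge, an upright flat box 50 (its x) x 26 (its y) x 60 mm high (its z), with a grey round cap (18 mm across, 9 mm high, 10 mm off centre along its +x) on top; origin at the centre of its underside. About 110 g, weighted low. Stands on the bench in front of the machine at the start; may be absent (2 to 4 are present). All four look alike.
- fresh2: fresh white plastic reagent cartridge, an upright flat box 50 (its x) x 26 (its y) x 60 mm high (its z), with a grey round cap (18 mm across, 9 mm high, 10 mm off centre along its +x) on top; origin at the centre of its underside. About 110 g, weighted low. Stands on the bench in front of the machine at the start; may be absent (2 to 4 are present). All four look alike.
- fresh3: fresh white plastic reagent cartridge, an upright flat box 50 (its x) x 26 (its y) x 60 mm high (its z), with a grey round cap (18 mm across, 9 mm high, 10 mm off centre along its +x) on top; origin at the centre of its underside. About 110 g, weighted low. Stands on the bench in front of the machine at the start; may be absent (2 to 4 are present). All four look alike.
- fresh4: fresh white plastic reagent cartridge, an upright flat box 50 (its x) x 26 (its y) x 60 mm high (its z), with a grey round cap (18 mm across, 9 mm high, 10 mm off centre along its +x) on top; origin at the centre of its underside. About 110 g, weighted low. Stands on the bench in front of the machine at the start; may be absent (2 to 4 are present). All four look alike.
- spent1: spent white plastic reagent cartridge, an upright flat box 50 (its x) x 26 (its y) x 60 mm high (its z), with a grey round cap (18 mm across, 9 mm high, 10 mm off centre along its +x) on top; origin at the centre of its underside. About 50 g. Looks just like a fresh one, but is standing in a slot of the carriage at the start; may be absent (2 or 3 are present).
- spent2: spent white plastic reagent cartridge, an upright flat box 50 (its x) x 26 (its y) x 60 mm high (its z), with a grey round cap (18 mm across, 9 mm high, 10 mm off centre along its +x) on top; origin at the centre of its underside. About 50 g. Looks just like a fresh one, but is standing in a slot of the carriage at the start; may be absent (2 or 3 are present).
- spent3: spent white plastic reagent cartridge, an upright flat box 50 (its x) x 26 (its y) x 60 mm high (its z), with a grey round cap (18 mm across, 9 mm high, 10 mm off centre along its +x) on top; origin at the centre of its underside. About 50 g. Looks just like a fresh one, but is standing in a slot of the carriage at the start; may be absent (2 or 3 are present).
- spent4: spent white plastic reagent cartridge, an upright flat box 50 (its x) x 26 (its y) x 60 mm high (its z), with a grey round cap (18 mm across, 9 mm high, 10 mm off centre along its +x) on top; origin at the centre of its underside. About 50 g. Looks just like a fresh one, but is standing in a slot of the carriage at the start; may be absent (2 or 3 are present).
- slot1 (a point): slot 1 of the carriage from the pull tab's end: centre of its floor, 24 mm above the bench; moves with the carriage. z up, x along the slot's long side, y along the carriage towards the head. Slots are 56 mm apart, 54 (x) x 30 (y) mm, 26 mm deep (carriage top 50 mm above the bench), mouth chamfered 3 mm; a cartridge fits either way round and stands 34 mm (plus cap) proud.
- slot2 (a point): slot 2 of the carriage from the pull tab's end: centre of its floor, 24 mm above the bench; moves with the carriage. z up, x along the slot's long side, y along the carriage towards the head. Slots are 56 mm apart, 54 (x) x 30 (y) mm, 26 mm deep (carriage top 50 mm above the bench), mouth chamfered 3 mm; a cartridge fits either way round and stands 34 mm (plus cap) proud.
- slot3 (a point): slot 3 of the carriage from the pull tab's end: centre of its floor, 24 mm above the bench; moves with the carriage. z up, x along the slot's long side, y along the carriage towards the head. Slots are 56 mm apart, 54 (x) x 30 (y) mm, 26 mm deep (carriage top 50 mm above the bench), mouth chamfered 3 mm; a cartridge fits either way round and stands 34 mm (plus cap) proud.
- slot4 (a point): slot 4 of the carriage from the pull tab's end: centre of its floor, 24 mm above the bench; moves with the carriage. z up, x along the slot's long side, y along the carriage towards the head. Slots are 56 mm apart, 54 (x) x 30 (y) mm, 26 mm deep (carriage top 50 mm above the bench), mouth chamfered 3 mm; a cartridge fits either way round and stands 34 mm (plus cap) proud.
- tab (a point): pull tab of the carriage: centre of the top edge of an upright aluminium plate at its outer end, 44 (x) x 12 mm thick (y), top 92 mm above the bench, bare down to 40 mm. Pinch it from above across its 12 mm. 76 mm from slot 1 along -y; axes as the slots'.
- carriage (a joint): how far the grey carriage (250 x 86 mm) is drawn out along its rail, m: 0 = fully home under the head, where it starts, 0.16 = fully out at its end stop; drawing it out moves it along -y of the slots' axes. Slides with about 2 N of friction and stays where it is left.
- machine: white stainer, fixed. Origin on the bench under the centre of the homed carriage; axes as the slots'. Head over the carriage: y 20 to 150, x -67 to 67, z 125 to 185 mm, on a post at x -67 to -49 and a housing (x 50 to 190, y 5 to 165, 185 mm high). Bed 100 mm wide, 14 high, y -350 to 150. Carriage home: slots 3 and 4 under the head; fully out: slot 4 lies 96 mm clear of it.
- tray: flat open steel return tray, 150 (x) x 180 (y) mm outside, walls 4 mm thick and 22 mm high, floor about 4 mm thick; origin at the centre of its underside. Fixed to the bench, empty at the start.
- bottle: bystander: glass bottle with a red cap, 50 mm across, 120 mm high; origin at the centre of its underside.
- jar: bystander: white jar with a red cap, 52 mm across, 70 mm high; origin at the centre of its underside.
- slidebox: bystander: blue slide box, 90 x 35 x 32 mm; origin at the centre of its underside.
Not all that is in view belongs to the job. Leave any orange or turquoise look-alike of the fresh4 alone.

How it is judged:
On the way, in this order (a step that is already met when the one before it is completed fails the run):
1. the carriage is drawn fully out, to within 5 mm of its stop (value of joint carriage above 0.155 m), for 0.2 s.
2. every fresh cartridge stands in a slot of the carriage and every spent one upright in the tray, with the carriage still out (at least 140 mm) (angle between each of fresh1, fresh2, fresh3, fresh4, spent1, spent2, spent3, spent4's own z axis and vertical below 0.1 rad and ((horizontal distance between fresh1 and slot1 below 0.006 m and z of fresh1 in the frame of slot1 below 0.005 m) or (horizontal distance between fresh1 and slot2 below 0.006 m and z of fresh1 in the frame of slot2 below 0.005 m) or (horizontal distance between fresh1 and slot3 below 0.006 m and z of fresh1 in the frame of slot3 below 0.005 m) or (horizontal distance between fresh1 and slot4 below 0.006 m and z of fresh1 in the frame of slot4 below 0.005 m)) and ((horizontal distance between fresh2 and slot1 below 0.006 m and z of fresh2 in the frame of slot1 below 0.005 m) or (horizontal distance between fresh2 and slot2 below 0.006 m and z of fresh2 in the frame of slot2 below 0.005 m) or (horizontal distance between fresh2 and slot3 below 0.006 m and z of fresh2 in the frame of slot3 below 0.005 m) or (horizontal distance between fresh2 and slot4 below 0.006 m and z of fresh2 in the frame of slot4 below 0.005 m)) and ((horizontal distance between fresh3 and slot1 below 0.006 m and z of fresh3 in the frame of slot1 below 0.005 m) or (horizontal distance between fresh3 and slot2 below 0.006 m and z of fresh3 in the frame of slot2 below 0.005 m) or (horizontal distance between fresh3 and slot3 below 0.006 m and z of fresh3 in the frame of slot3 below 0.005 m) or (horizontal distance between fresh3 and slot4 below 0.006 m and z of fresh3 in the frame of slot4 below 0.005 m)) and ((horizontal distance between fresh4 and slot1 below 0.006 m and z of fresh4 in the frame of slot1 below 0.005 m) or (horizontal distance between fresh4 and slot2 below 0.006 m and z of fresh4 in the frame of slot2 below 0.005 m) or (horizontal distance between fresh4 and slot3 below 0.006 m and z of fresh4 in the frame of slot3 below 0.005 m) or (horizontal distance between fresh4 and slot4 below 0.006 m and z of fresh4 in the frame of slot4 below 0.005 m)) and x of spent1 in the frame of tray between -0.071 and 0.071 m and y of spent1 in the frame of tray between -0.086 and 0.086 m and z of each of spent1, spent2, spent3, spent4 in the frame of tray below 0.01 m and x of spent2 in the frame of tray between -0.071 and 0.071 m and y of spent2 in the frame of tray between -0.086 and 0.086 m and x of spent3 in the frame of tray between -0.071 and 0.071 m and y of spent3 in the frame of tray between -0.086 and 0.086 m and x of spent4 in the frame of tray between -0.071 and 0.071 m and y of spent4 in the frame of tray between -0.086 and 0.086 m and value of joint carriage above 0.14 m), for 0.2 s.
At the end, for the whole second after the job is handed in: Carriage within 5 mm of home; every fresh cartridge upright (0.1 rad) in a slot, within 6 mm of its centre, at most 5 mm off its floor; every spent one upright (0.1 rad) on the floor of the return tray, its centre inside the walls; all at rest (angle between each of fresh1, fresh2, fresh3, fresh4, spent1, spent2, spent3, spent4's own z axis and vertical below 0.1 rad and ((horizontal distance between fresh1 and slot1 below 0.006 m and z of fresh1 in the frame of slot1 below 0.005 m) or (horizontal distance between fresh1 and slot2 below 0.006 m and z of fresh1 in the frame of slot2 below 0.005 m) or (horizontal distance between fresh1 and slot3 below 0.006 m and z of fresh1 in the frame of slot3 below 0.005 m) or (horizontal distance between fresh1 and slot4 below 0.006 m and z of fresh1 in the frame of slot4 below 0.005 m)) and ((horizontal distance between fresh2 and slot1 below 0.006 m and z of fresh2 in the frame of slot1 below 0.005 m) or (horizontal distance between fresh2 and slot2 below 0.006 m and z of fresh2 in the frame of slot2 below 0.005 m) or (horizontal distance between fresh2 and slot3 below 0.006 m and z of fresh2 in the frame of slot3 below 0.005 m) or (horizontal distance between fresh2 and slot4 below 0.006 m and z of fresh2 in the frame of slot4 below 0.005 m)) and ((horizontal distance between fresh3 and slot1 below 0.006 m and z of fresh3 in the frame of slot1 below 0.005 m) or (horizontal distance between fresh3 and slot2 below 0.006 m and z of fresh3 in the frame of slot2 below 0.005 m) or (horizontal distance between fresh3 and slot3 below 0.006 m and z of fresh3 in the frame of slot3 below 0.005 m) or (horizontal distance between fresh3 and slot4 below 0.006 m and z of fresh3 in the frame of slot4 below 0.005 m)) and ((horizontal distance between fresh4 and slot1 below 0.006 m and z of fresh4 in the frame of slot1 below 0.005 m) or (horizontal distance between fresh4 and slot2 below 0.006 m and z of fresh4 in the frame of slot2 below 0.005 m) or (horizontal distance between fresh4 and slot3 below 0.006 m and z of fresh4 in the frame of slot3 below 0.005 m) or (horizontal distance between fresh4 and slot4 below 0.006 m and z of fresh4 in the frame of slot4 below 0.005 m)) and x of spent1 in the frame of tray between -0.071 and 0.071 m and y of spent1 in the frame of tray between -0.086 and 0.086 m and z of each of spent1, spent2, spent3, spent4 in the frame of tray below 0.01 m and x of spent2 in the frame of tray between -0.071 and 0.071 m and y of spent2 in the frame of tray between -0.086 and 0.086 m and x of spent3 in the frame of tray between -0.071 and 0.071 m and y of spent3 in the frame of tray between -0.086 and 0.086 m and x of spent4 in the frame of tray between -0.071 and 0.071 m and y of spent4 in the frame of tray between -0.086 and 0.086 m and value of joint carriage below 0.005 m and linear speed of each of fresh1, fresh2, fresh3, fresh4, spent1, spent2, spent3, spent4 below 0.02 m/s); the robot touches nothing.
It fails at once if the bottle, jar or slide box is disturbed (moved more than 30 mm) (distance of any of bottle, jar, slidebox from where it was at the start of the episode above 0.03 m).
It fails at once if a cartridge is squeezed with more than about 52 N a finger (105 N for the two fingers together) (contact force between the fingers and fresh1 above 105 N or contact force between the fingers and fresh2 above 105 N or contact force between the fingers and fresh3 above 105 N or contact force between the fingers and fresh4 above 105 N or contact force between the fingers and spent1 above 105 N or contact force between the fingers and spent2 above 105 N or contact force between the fingers and spent3 above 105 N or contact force between the fingers and spent4 above 105 N).
It fails at once if the carriage is slammed (faster than 0.3 m/s) (velocity of joint carriage above 0.3 m/s or velocity of joint carriage below -0.3 m/s).
Of fresh1, fresh2, fresh3, fresh4 only 2 to 4 are there at a start; the rules pass over those that are not, and their reading is None.
Of spent1, spent2, spent3, spent4 only 2 to 3 are there at a start; the rules pass over those that are not, and their reading is None.
At some moment in a run one of fresh1, fresh2, fresh3, fresh4 may be knocked a few centimetres aside while the robot is not near it.
It also fails if it takes over 210 s, if anything falls off the work surface, if the arm or the gripper's body presses on something with over 40 N, if the wrist force passes 120 N, or if a joint passes its speed limit or range.

## Working session

There is one attempt and no reset: what is moved stays moved. The work goes in short steps, Python scripts to look and compute and a shell command to move; the robot and the scene stay as the last step left them, time stands still between calls to the robot, and variables do not carry over. Pictures are saved under pics/ and viewed, and the job is handed in when it is done.

```bash
mkdir -p pics
python3 - <<'E'
from bench import get_obs,cams
import cv2,numpy as np
print(get_obs())
for n in ["scene","top","wrist"]:
    p=cams.snapshot(n)
    cv2.imwrite(f"pics/{n}0.png",p["frame"][:,:,::-1])
    print(n,{k:(v.tolist() if hasattr(v,'tolist') else v) for k,v in p.items() if k!="frame"})
E
```

```text
{'time': 0.0, 'joint_positions': array([-1.41313854e+00,  8.79794344e-02,  1.37219692e+00, -9.87572078e-06,
        1.68354962e+00, -1.03100992e-01]), 'qvel': array([-0.00119848, -0.0011724 ,  0.00012835, -0.00016736, -0.00159701,
       -0.00052934]), 'joint_torque': array([ 1.67226308e-04, -3.40178132e+01, -3.02427292e+01,  7.19153392e-02,
        3.31026712e-02, -1.95020912e-04]), 'tool_pos': array([ 0.14171223, -0.53092422,  0.21531985]), 'ee_rot': array([-3.13946965e+00, -2.09794647e-04,  2.60757450e-01]), 'wrist_force': array([ 0.39349974, -0.3646293 ,  0.24640113]), 'wrist_torque': array([-0.0489884 , -0.03151272,  0.02364368]), 'width': 0.09434514517428964}
scene {'intrinsics': [[563.5844223713768, 0.0, 328.62442266791766], [0.0, 563.5844223713768, 227.8380035525471], [0.0, 0.0, 1.0]], 'R': [[0.9927384743653701, 0.12003072382460699, 0.007933905271567242], [0.08075919374883708, -0.6161481663532966, -0.7834790295371715], [-0.08915309383165042, 0.7784305122730042, -0.6213675751297563]], 't': [-0.5522687237018101, 0.031133595359103646, 1.1739139588229317], 'shot': 1}
top {'intrin
[... 160 characters left out ...]
1669957, -0.020369831511036742], [-0.9928664174452599, 0.0016828965182506272, -0.11922015336646939], [0.11922966345286107, 0.02031409258199804, -0.9926588663763035]], 't': [0.04389795183883445, 0.5513745953794601, 1.2815705908255421], 'shot': 2}
wrist {'intrinsics': [[379.49581583196107, 0.0, 324.32274531955795], [0.0, 379.49581583196107, 235.16810732384218], [0.0, 0.0, 1.0]], 'hand_eye': [[-0.0012639463866271233, -0.9645504618842404, -0.2638954507346209, 0.07725291188427148], [0.9999991661078478, -0.0012890724819001138, -7.794706106455834e-05, -0.00035533248636820947], [-0.0002649964898882651, -0.26389532919518194, 0.9645512868716863, -0.16759951911045678], [0.0, 0.0, 0.0, 1.0]], 'shot': 3}
```

View pics/scene0.png

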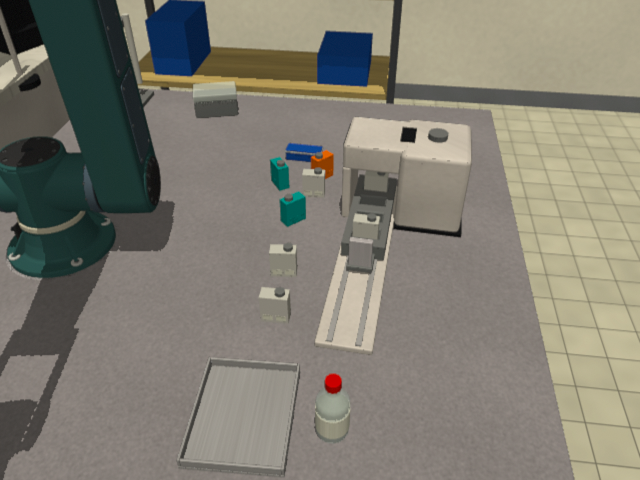

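View pics/top0.png

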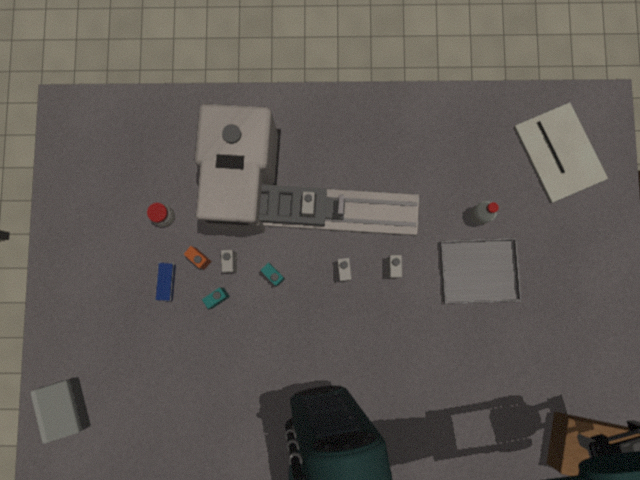

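View pics/wrist0.png

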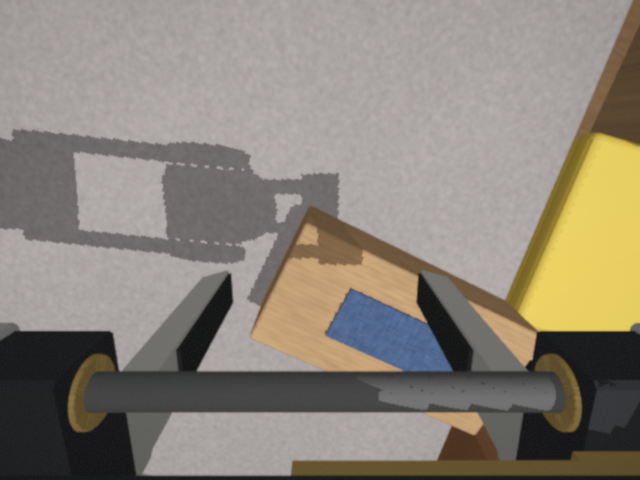

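The scene holds three fresh candidates: top (228,261), (344,269) and (396,265). The look-alikes to avoid are orange (197,257) and turquoise (272,274) and (216,298). A spent cartridge shows at (308,202) in the carriage, and another is under the head in the scene view at (375,180). Next I'll measure positions.

```bash
cat > h.py <<'E'
from bench import get_obs,cams
import numpy as np,cv2
from scipy.spatial.transform import Rotation as Ro
def snap(n,save=None):
    o=get_obs(); p=cams.snapshot(n)
    if n=="wrist":
        T=np.eye(4);T[:3,:3]=Ro.from_euler('xyz',o['ee_rot']).as_matrix();T[:3,3]=o['tool_pos']
        C=T@p['hand_eye']; p['R']=C[:3,:3].T; p['t']=-p['R']@C[:3,3]
    if save: cv2.imwrite(f"pics/{save}.png",p["frame"][:,:,::-1])
    return p
def ray(p,uv,z):
    d=p['R'].T@np.linalg.inv(p['intrinsics'])@np.array([uv[0],uv[1],1.])
    c=-p['R'].T@p['t']; return c+d*(z-c[2])/d[2]
def proj(p,X):
    X=np.atleast_2d(X); c=X@p['R'].T+p['t']; q=c@p['intrinsics'].T; return q[:,:2]/q[:,2:]
def st():
    o=get_obs(); print('t %.2f pos %s rpy %s F %s w %.4f'%(o['time'],np.round(o['tool_pos'],4),np.round(o['ee_rot'],4),np.round(o['wrist_force'],1),o['width']))
E
python3 - <<'E'
from h import *
for n in ["top","scene"]:
    p=snap(n)
    for q,z in [("fresh1",.06),("tab",.09),("tray",.02),("bottle",.06),("jar",.035),("slidebox",.03),("carriage",.05),("machine",.1)]:
        for d in cams.outline_of(p,q)[:8]:
            x,y,w,h=cv2.boundingRect(d["region"].astype(np.uint8))
            print(n,q,round(d["conf"],2),np.round(d["centre"]),(x,y,w,h),np.round(ray(p,d["centre"],z),3))
E
```

```text
top fresh1 0.86 [215. 297.] (203, 287, 26, 21) [0.409 0.27  0.06 ]
top fresh1 0.84 [199. 258.] (184, 246, 27, 23) [0.5   0.311 0.06 ]
top fresh1 0.8 [272. 276.] (262, 263, 21, 22) [0.456 0.139 0.06 ]
top fresh1 0.75 [230. 260.] (221, 250, 16, 23) [0.493 0.238 0.06 ]
top fresh1 0.68 [344. 268.] (337, 258, 14, 22) [ 0.475 -0.028  0.06 ]
top fresh1 0.67 [396. 266.] (387, 255, 15, 23) [ 0.479 -0.149  0.06 ]
top fresh1 0.46 [296. 208.] (259, 185, 86, 41) [0.616 0.084 0.06 ]
top tab 0.91 [294. 203.] (259, 184, 86, 42) [0.623 0.087 0.09 ]
top tab 0.55 [165. 277.] (155, 262, 21, 39) [0.453 0.381 0.09 ]
top tray 0.83 [479. 272.] (439, 238, 83, 67) [ 0.467 -0.35   0.02 ]
top tray 0.35 [306. 204.] (301, 192, 14, 25) [0.632 0.064 0.02 ]
top bottle 0.88 [482. 212.] (469, 200, 29, 24) [ 0.606 -0.348  0.06 ]
top bottle 0.64 [293. 207.] (259, 184, 87, 42) [0.619 0.092 0.06 ]
top bottle 0.42 [480. 273.] (439, 238, 82, 65) [ 0.464 -0.339  0.06 ]
top jar 0.61 [162. 218.] (147, 201, 28, 26) [0.599 0.409 0.035]
top slidebox 0.77 [166. 279.] (155, 262, 20, 39) [0.452 0.395 0.03 ]
top slidebox 0.16 [292. 2
[... 666 characters left out ...]
 ]
scene fresh1 0.31 [369. 212.] (341, 173, 56, 100) [0.627 0.111 0.06 ]
scene tab 0.9 [359. 236.] (341, 174, 55, 99) [ 0.614 -0.008  0.09 ]
scene tray 0.97 [244. 418.] (177, 357, 123, 120) [ 0.475 -0.369  0.02 ]
scene bottle 0.63 [333. 411.] (314, 373, 36, 70) [ 0.606 -0.366  0.06 ]
scene jar 0.67 [300. 150.] (285, 143, 38, 19) [0.437 0.38  0.035]
scene jar 0.22 [364. 229.] (353, 214, 27, 25) [0.62  0.082 0.035]
scene jar 0.18 [282. 257.] (267, 243, 31, 35) [ 0.468 -0.023  0.035]
scene slidebox 0.59 [301. 152.] (285, 143, 38, 19) [0.44  0.377 0.03 ]
scene carriage 0.67 [363. 236.] (340, 173, 57, 100) [0.619 0.042 0.05 ]
scene machine 0.78 [392. 192.] (314, 117, 158, 238) [0.671 0.131 0.1  ]
```

Run:
```python
import cv2
a=cv2.imread("pics/top0.png")[90:310,140:540]; cv2.imwrite("pics/topz.png",cv2.resize(a,(800,440),interpolation=cv2.INTER_CUBIC))
a=cv2.imread("pics/scene0.png")[110:350,240:480]; cv2.imwrite("pics/scz.png",cv2.resize(a,(600,600),interpolation=cv2.INTER_CUBIC))
```

```text
(no output)
```

View pics/topz.png

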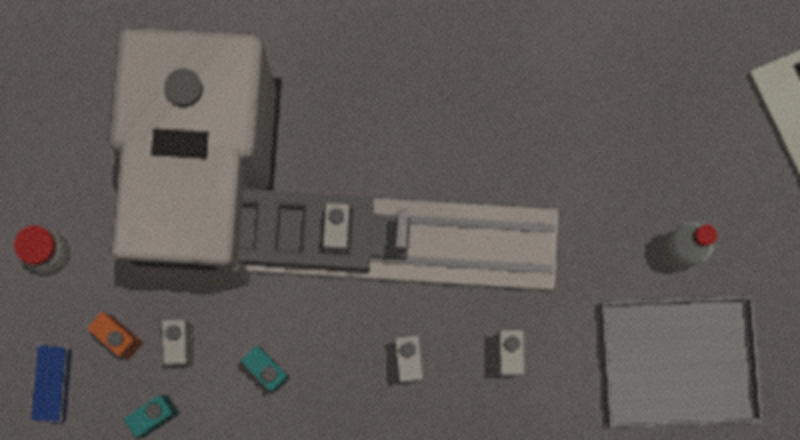

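View pics/scz.png

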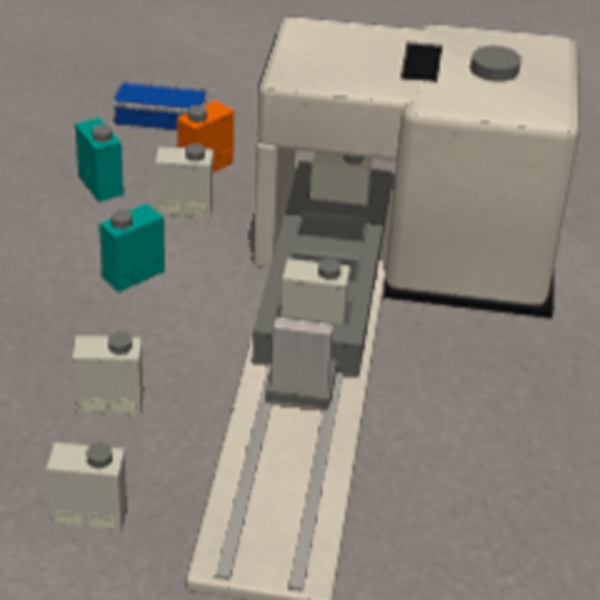

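Run:
```python
from h import *
p=snap("top")
z2=lambda a,b:(a/2+140,b/2+90)
A=ray(p,z2(558,209),.014);B=ray(p,z2(555,288),.014);C=ray(p,z2(260,270),.014);D=ray(p,z2(375,199),.014)
T=ray(p,z2(404,228),.09)
print(A,B,C,D,T)
d=C-B;print("yaw of y-axis", np.degrees(np.arctan2(-d[0],d[1])));d=D-A;print(np.degrees(np.arctan2(-d[0],d[1])))
d=A-B;print(np.degrees(np.arctan2(d[1],d[0])),np.linalg.norm(d))
st()
# scene cross-check: tab top-centre
s=snap("scene"); z3=lambda a,b:(a/2.5+240,b/2.5+110)
print("tab scene",ray(s,z3(304,320),.092))
print("bed end",ray(s,z3(190,580),.014),ray(s,z3(330,598),.014))
```

```text
[ 0.65708599 -0.21203196  0.014     ] [ 0.56029777 -0.20630669  0.014     ] [0.58297153 0.1501774  0.014     ] [0.67023453 0.01036216 0.014     ] [ 0.62045675 -0.02243733  0.09      ]
yaw of y-axis -3.639329686462038
-3.3835434781677707
-3.3852440740610246 0.09695740208938741
t 1.10 pos [ 0.1418 -0.5314  0.2165] rpy [3.1415 0.     0.2608] F [-0.2  0.   0.5] w 0.0940
tab scene [ 0.61933707 -0.01597916  0.092     ]
bed end [ 0.55976041 -0.20747601  0.014     ] [ 0.65477841 -0.21090487  0.014     ]
```

```bash
python3 -m crank '[{"twist":9.2,"tz":-1,"grip":0.6},{"twist":9.2,"tz":-1},{"tx":4,"ty":-4.5},{"tx":4,"ty":-4.5},{"tx":4,"ty":-4.5},{"tx":4,"ty":-4.5},{"tx":4,"ty":-4.5},{"tx":4,"ty":-4.5},{"tx":4,"ty":-4.5},{"tx":4,"ty":-4.5},{"tx":4,"ty":-4.5},{"tx":2,"ty":-3.0}]'
python3 - <<'E'
from h import *
snap("wrist","w1");st()
E
```

```text
t 1.20 pos [ 0.1418 -0.5314  0.2165] rpy [3.1416 0.     0.2608] F [-0.6  0.  -0.5] w 0.0943invalid input at $[0]: expected keys tx, ty, tz, twist, grip
```

View pics/w1.png

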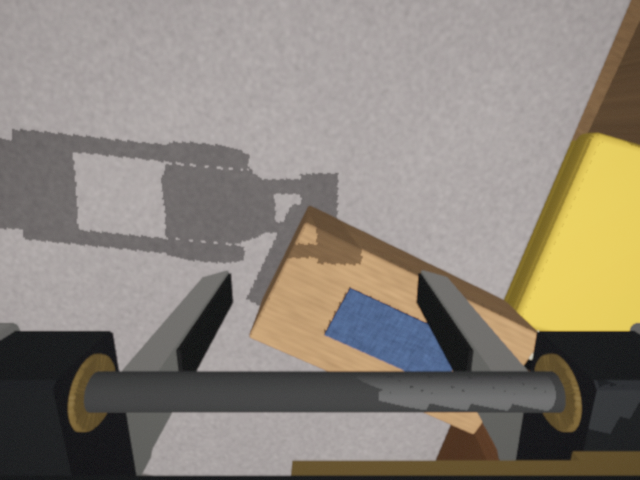

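```bash
python3 -m crank '[{"tx":0,"ty":0,"tz":-1,"twist":9.2,"grip":0.6},{"tx":0,"ty":0,"tz":-1,"twist":9.2,"grip":0.6},{"tx":4,"ty":-4.5,"tz":0,"twist":0,"grip":0.6},{"tx":4,"ty":-4.5,"tz":0,"twist":0,"grip":0.6},{"tx":4,"ty":-4.5,"tz":0,"twist":0,"grip":0.6},{"tx":4,"ty":-4.5,"tz":0,"twist":0,"grip":0.6},{"tx":4,"ty":-4.5,"tz":0,"twist":0,"grip":0.6},{"tx":4,"ty":-4.5,"tz":0,"twist":0,"grip":0.6},{"tx":4,"ty":-4.5,"tz":0,"twist":0,"grip":0.6},{"tx":4,"ty":-4.5,"tz":0,"twist":0,"grip":0.6},{"tx":4,"ty":-4.5,"tz":0,"twist":0,"grip":0.6},{"tx":2,"ty":-3,"tz":0,"twist":0,"grip":0.6}]'
python3 - <<'E'
from h import *
snap("wrist","w2");st()
E
```

```text
time: 2.7
tool_pos: [0.5489, -0.1178, 0.2361]
ee_rot: [-3.141, 0.0, -0.058]
wrist_force: [0.5, 0.1, -0.2]
width: 0.0565
t 2.75 pos [ 0.5505 -0.1147  0.2358] rpy [-3.138e+00 -1.200e-03 -5.460e-02] F [ 0.7  0.9 -0.4] w 0.0565
```

View pics/w2.png

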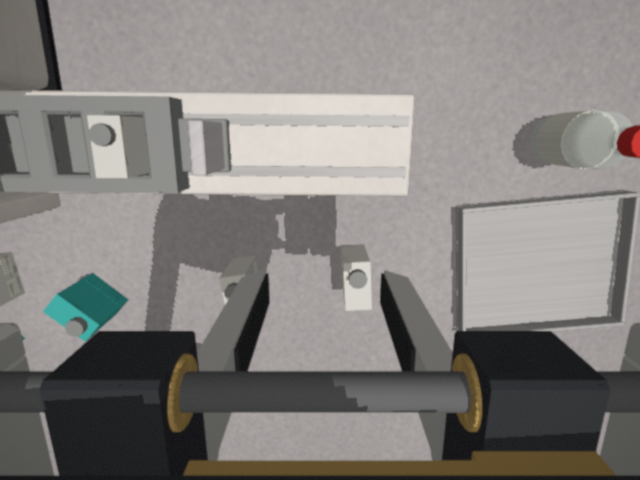

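```bash
cat >> h.py <<'E'
def mw(m,P):
    c,s=np.cos(m[2]),np.sin(m[2]); P=np.atleast_2d(P).astype(float); return np.c_[m[0]+c*P[:,0]-s*P[:,1],m[1]+s*P[:,0]+c*P[:,1],P[:,2]]
def box(p,img,m,x0,x1,y0,y1,z,col):
    q=proj(p,mw(m,[[x0,y0,z],[x1,y0,z],[x1,y1,z],[x0,y1,z]])); cv2.polylines(img,[np.round(q*8).astype(int)],True,col,1,cv2.LINE_AA,3)
def overlay(p,m,j,name,crop=None):
    img=np.ascontiguousarray(p['frame'][:,:,::-1])
    if crop: 
        u,v,w,h,k=crop; img=cv2.resize(img[v:v+h,u:u+w],None,fx=k,fy=k,interpolation=cv2.INTER_CUBIC)
        p=dict(p); K=p['intrinsics'].copy(); K[0,2]-=u;K[1,2]-=v;K[:2]*=k; p['intrinsics']=K
    box(p,img,m,-.05,.05,-.35,.15,.014,(0,0,255))
    box(p,img,m,-.043,.043,-.125-j,.125-j,.05,(0,255,0))
    for s in (-.084,-.028,.028,.084): box(p,img,m,-.027,.027,s-.015-j,s+.015-j,.05,(255,0,0))
    box(p,img,m,-.022,.022,-.166-j,-.154-j,.092,(255,0,255))
    cv2.imwrite(f"pics/{name}.png",img)
E
python3 - <<'E'
from h import *
p=snap("wrist"); m=[.629,.140,np.radians(-3.5)]
for uv in [(412,95),(408,193)]: print(ray(p,uv,.014))
overlay(p,m,0,"ov1",(0,60,440,200,1.8))
E
```

```text
[ 0.65694803 -0.20415981  0.014     ]
[ 0.56178903 -0.20049519  0.014     ]
```

View pics/ov1.png

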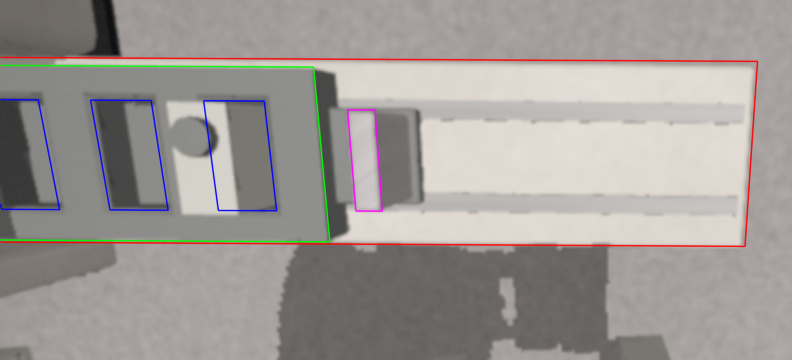

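```bash
python3 -m crank '[{"tx":3.15,"ty":-4.9,"tz":0,"twist":0,"grip":0.4},{"tx":3.15,"ty":-5.0,"tz":0,"twist":0,"grip":0.4},{"tx":0,"ty":0,"tz":4,"twist":0,"grip":0.4},{"tx":0,"ty":0,"tz":4,"twist":0,"grip":0.4},{"tx":0,"ty":0,"tz":2,"twist":0,"grip":0.4},{"tx":0,"ty":0,"tz":0,"twist":0,"grip":0.4}]'
python3 - <<'E'
from h import *
p=snap("wrist"); m=[.629,.140,np.radians(-3.5)]
overlay(p,m,0,"ov2");st();print(mw(m,[0,-.16,.092]))
E
```

```text
time: 3.55
tool_pos: [0.6145, -0.0259, 0.1341]
ee_rot: [3.141, 0.005, -0.061]
wrist_force: [-0.3, 0.1, 0.8]
width: 0.0375
t 3.60 pos [ 0.6156 -0.026   0.1361] rpy [ 3.1413e+00  1.4000e-03 -6.1300e-02] F [-0.1  0.   0.6] w 0.0375
[[ 0.61923223 -0.01970157  0.092     ]]
```

View pics/ov2.png

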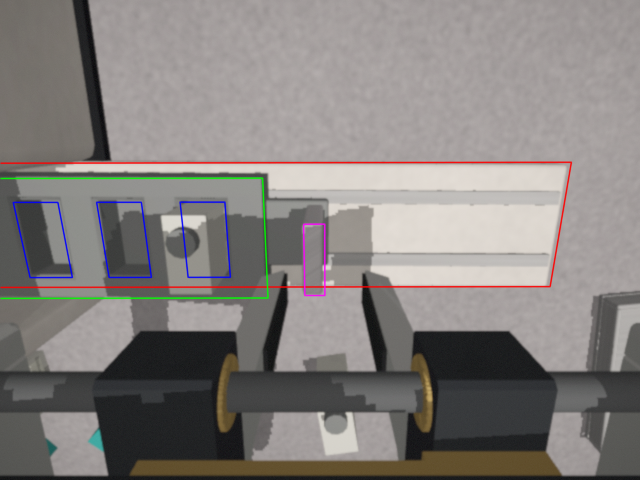

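```bash
python3 -m crank '[{"tx":0.5,"ty":-0.6,"tz":2,"twist":0,"grip":0.4},{"tx":0,"ty":0,"tz":2,"twist":0,"grip":0.4},{"tx":0,"ty":0,"tz":2.1,"twist":0,"grip":0.4},{"tx":0,"ty":0,"tz":0,"twist":0,"grip":0.4},{"tx":0,"ty":0,"tz":0,"twist":0,"grip":0}]'
python3 -m crank '[{"tx":0,"ty":0,"tz":0,"twist":0,"grip":0},{"tx":0,"ty":0,"tz":0,"twist":0,"grip":0},{"tx":0,"ty":0,"tz":0,"twist":0,"grip":0},{"tx":0,"ty":0,"tz":0,"twist":0,"grip":0}]'
```

```text
time: 4.22
tool_pos: [0.6223, -0.0194, 0.0764]
ee_rot: [3.141, -0.002, -0.06]
wrist_force: [0.3, 0.3, -0.5]
width: 0.0307
time: 4.72
tool_pos: [0.6223, -0.0194, 0.0766]
ee_rot: [-3.142, -0.002, -0.061]
wrist_force: [0.7, 0.4, 4.3]
width: 0.0112
```

```bash
python3 -m crank '[{"tx":0,"ty":0.7,"tz":0,"twist":0,"grip":0},{"tx":0,"ty":1.5,"tz":0,"twist":0,"grip":0},{"tx":0,"ty":1.5,"tz":0,"twist":0,"grip":0},{"tx":0,"ty":1.5,"tz":0,"twist":0,"grip":0},{"tx":0,"ty":1.5,"tz":0,"twist":0,"grip":0},{"tx":0,"ty":1.5,"tz":0,"twist":0,"grip":0},{"tx":0,"ty":1.5,"tz":0,"twist":0,"grip":0},{"tx":0,"ty":1.5,"tz":0,"twist":0,"grip":0},{"tx":0,"ty":1.5,"tz":0,"twist":0,"grip":0},{"tx":0,"ty":1.5,"tz":0,"twist":0,"grip":0},{"tx":0,"ty":1.2,"tz":0,"twist":0,"grip":0},{"tx":0,"ty":0.6,"tz":0,"twist":0,"grip":0}]'
python3 -m crank '[{"tx":0,"ty":0,"tz":0,"twist":0,"grip":0},{"tx":0,"ty":0,"tz":0,"twist":0,"grip":0}]'
```

```text
time: 6.22
tool_pos: [0.6116, -0.1789, 0.0766]
ee_rot: [-3.139, 0.0, -0.061]
wrist_force: [-1.3, 10.3, 8.7]
width: 0.0119
time: 6.48
tool_pos: [0.6116, -0.1789, 0.0766]
ee_rot: [-3.141, 0.0, -0.06]
wrist_force: [-1.8, 3.4, 7.0]
width: 0.0116
```

```bash
python3 -m crank '[{"tx":0,"ty":0,"tz":0,"twist":0,"grip":0.4},{"tx":0,"ty":0,"tz":0,"twist":0,"grip":0.4},{"tx":0,"ty":0,"tz":-3,"twist":0,"grip":0.4},{"tx":0,"ty":-1,"tz":-6,"twist":0,"grip":0.5},{"tx":-1,"ty":-4,"tz":-4,"twist":0,"grip":0.5},{"tx":-2,"ty":-4,"tz":-4,"twist":0,"grip":0.5},{"tx":-2,"ty":-4,"tz":0,"twist":0,"grip":0.5},{"tx":0,"ty":0,"tz":0,"twist":0,"grip":0.5}]'
python3 - <<'E'
from h import *
p=snap("wrist","w3"); m=[.629,.140,np.radians(-3.5)];st()
overlay(p,m,.16,"ov3")
E
```

```text
time: 7.48
tool_pos: [0.5692, -0.0443, 0.2463]
ee_rot: [3.141, -0.001, -0.057]
wrist_force: [0.9, -0.2, 0.1]
width: 0.047
t 7.53 pos [ 0.5695 -0.0458  0.2453] rpy [ 3.1407e+00  1.0000e-04 -5.8500e-02] F [-0.  -0.3 -0.2] w 0.0470
```

View pics/ov3.png

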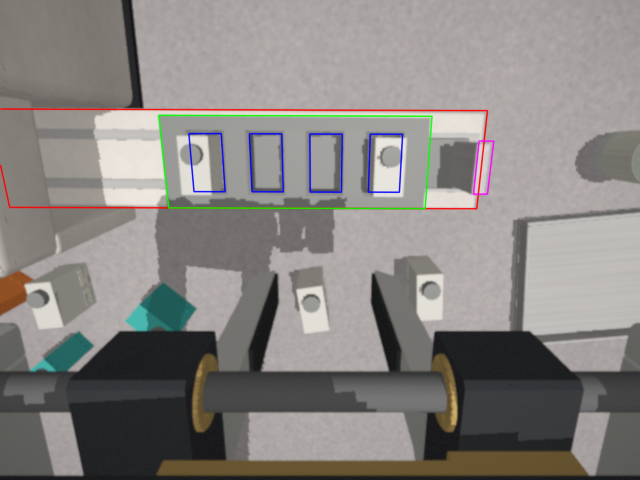

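```bash
python3 -m crank '[{"tx":2.4,"ty":2.75,"tz":2,"twist":0,"grip":0.5},{"tx":2.4,"ty":2.75,"tz":4,"twist":0,"grip":0.5},{"tx":0,"ty":0,"tz":4,"twist":0,"grip":0.5},{"tx":0,"ty":0,"tz":1,"twist":0,"grip":0.5},{"tx":0,"ty":0,"tz":0,"twist":0,"grip":0.5}]'
python3 - <<'E'
from h import *
p=snap("wrist"); m=[.629,.140,np.radians(-3.5)];st();print(mw(m,[0,-.244,.05]))
overlay(p,m,.16,"ov4")
E
```

```text
time: 8.15
tool_pos: [0.6141, -0.1048, 0.1346]
ee_rot: [-3.142, 0.002, -0.061]
wrist_force: [0.9, -0.6, 0.8]
width: 0.0472
t 8.20 pos [ 0.615  -0.1047  0.1365] rpy [ 3.141e+00 -1.300e-03 -6.070e-02] F [-1.  -0.7 -0.1] w 0.0468
[[ 0.61410416 -0.10354489  0.05      ]]
```

View pics/ov4.png

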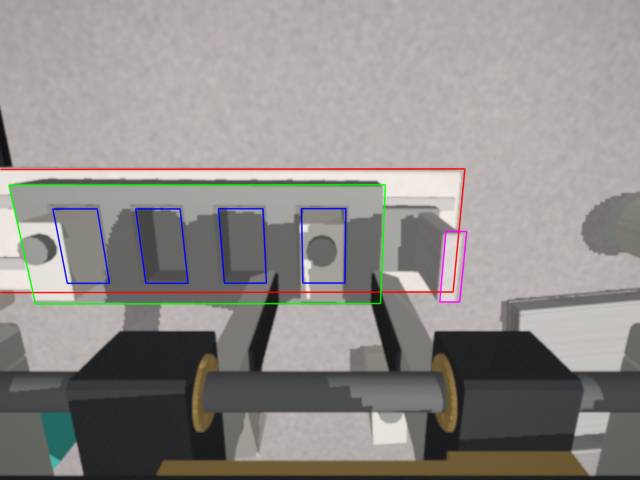

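```bash
python3 -m crank '[{"tx":0.1,"ty":-0.1,"tz":3,"twist":0,"grip":0.5},{"tx":0,"ty":0,"tz":3,"twist":0,"grip":0.5},{"tx":0,"ty":0,"tz":1,"twist":0,"grip":0.5},{"tx":0,"ty":0,"tz":0,"twist":0,"grip":0.5},{"tx":0,"ty":0,"tz":0,"twist":0,"grip":0.1},{"tx":0,"ty":0,"tz":0,"twist":0,"grip":0.1},{"tx":0,"ty":0,"tz":0,"twist":0,"grip":0.1},{"tx":0,"ty":0,"tz":0,"twist":0,"grip":0.1}]'
python3 - <<'E'
from h import *
p=snap("wrist","w5");st()
E
```

```text
time: 9.2
tool_pos: [0.6163, -0.1034, 0.0669]
ee_rot: [3.141, -0.002, -0.06]
wrist_force: [0.3, 0.2, 4.0]
width: 0.0257
t 9.25 pos [ 0.6163 -0.1034  0.0668] rpy [ 3.1411e+00 -2.3000e-03 -6.0300e-02] F [0.  0.2 5.3] w 0.0259
```

Run:
```python
from h import *
p=snap("top","t5"); 
for d in cams.outline_of(p,"tray")[:1]:
    r=d["region"].astype(np.uint8); c,_=cv2.findContours(r,cv2.RETR_EXTERNAL,cv2.CHAIN_APPROX_NONE); c=max(c,key=len)[:,0]
    W=np.array([ray(p,q,.022)[:2] for q in c]).astype(np.float32)
    print(cv2.minAreaRect(W))
p=snap("scene"); d=cams.outline_of(p,"tray")[0]
r=d["region"].astype(np.uint8); c,_=cv2.findContours(r,cv2.RETR_EXTERNAL,cv2.CHAIN_APPROX_NONE); c=max(c,key=len)[:,0]
W=np.array([ray(p,q,.022)[:2] for q in c]).astype(np.float32)
print(cv2.minAreaRect(W))
```

```text
((0.47287148237228394, -0.35025057196617126), (0.1500013768672943, 0.1859353929758072), 2.223327159881592)
((0.47010940313339233, -0.3583144545555115), (0.1528150588274002, 0.19071149826049805), 2.0970308780670166)
```

View pics/w5.png

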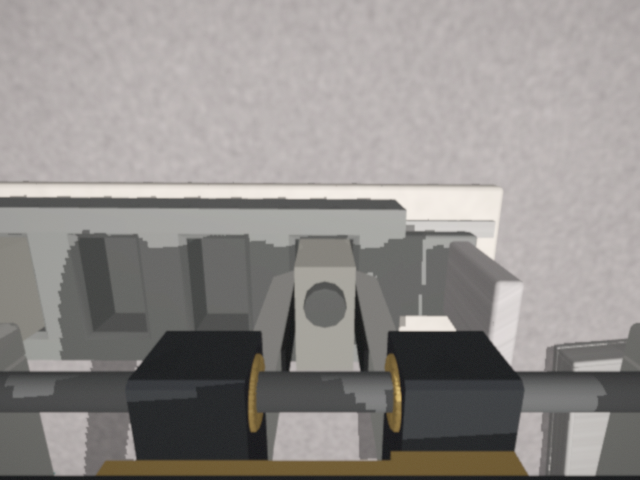

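```bash
python3 -m crank '[{"tx":0,"ty":0,"tz":-2,"twist":0,"grip":0.1},{"tx":0,"ty":0,"tz":-4,"twist":0,"grip":0.1},{"tx":0,"ty":0,"tz":-6,"twist":0,"grip":0.1},{"tx":-0.8,"ty":2.32,"tz":0,"twist":0,"grip":0.1},{"tx":-1.8,"ty":4.32,"tz":0,"twist":0,"grip":0.1},{"tx":-1.8,"ty":4.32,"tz":0,"twist":0,"grip":0.1},{"tx":-1.8,"ty":4.32,"tz":0,"twist":0,"grip":0.1},{"tx":-1.8,"ty":4.32,"tz":0,"twist":0,"grip":0.1},{"tx":-1.8,"ty":4.32,"tz":0,"twist":0,"grip":0.1},{"tx":-1.8,"ty":4.32,"tz":0,"twist":0,"grip":0.1},{"tx":-1,"ty":2,"tz":0,"twist":0,"grip":0.1},{"tx":0,"ty":0,"tz":0,"twist":0,"grip":0.1}]'
python3 - <<'E'
from h import *
p=snap("wrist","w6");st()
E
```

```text
time: 10.95
tool_pos: [0.4709, -0.3979, 0.1855]
ee_rot: [-3.141, 0.0, -0.062]
wrist_force: [-0.2, 0.1, -1.2]
width: 0.0258
t 11.00 pos [ 0.4716 -0.3968  0.1855] rpy [-3.1403e+00 -2.0000e-04 -6.0700e-02] F [ 1.  -0.7 -0.6] w 0.0259
```

View pics/w6.png

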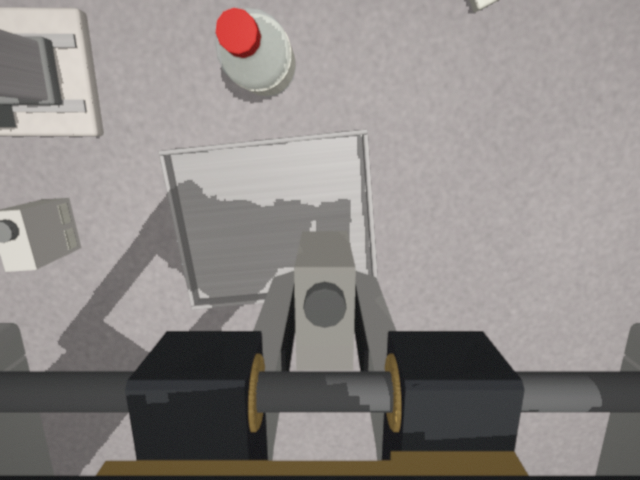

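```bash
python3 -m crank '[{"tx":0,"ty":0,"tz":4,"twist":0,"grip":0.1},{"tx":0,"ty":0,"tz":5,"twist":0,"grip":0.1},{"tx":0,"ty":0,"tz":3,"twist":0,"grip":0.1},{"tx":0,"ty":0,"tz":1,"twist":0,"grip":0.1},{"tx":0,"ty":0,"tz":0.5,"twist":0,"grip":0.1},{"tx":0,"ty":0,"tz":0.3,"twist":0,"grip":0.1},{"tx":0,"ty":0,"tz":0,"twist":0,"grip":0.1}]'
```

```text
time: 11.88
tool_pos: [0.4722, -0.3979, 0.0488]
ee_rot: [3.14, -0.002, -0.06]
wrist_force: [-0.2, -0.1, -0.5]
width: 0.0255
```

```bash
python3 -m crank '[{"tx":0,"ty":0,"tz":0.15,"twist":0,"grip":0.1},{"tx":0,"ty":0,"tz":0,"twist":0,"grip":0.3},{"tx":0,"ty":0,"tz":0,"twist":0,"grip":0.45},{"tx":0,"ty":0,"tz":-3,"twist":0,"grip":0.45},{"tx":0,"ty":0,"tz":-5,"twist":0,"grip":0.45},{"tx":0,"ty":0,"tz":-5,"twist":0,"grip":0.45},{"tx":0,"ty":0,"tz":0,"twist":0,"grip":0.45}]'
python3 - <<'E'
from h import *
p=snap("wrist","w7");st();print(get_obs()['joint_positions'])
E
```

```text
time: 12.75
tool_pos: [0.4736, -0.3996, 0.1827]
ee_rot: [3.133, -0.009, -0.06]
wrist_force: [0.2, -0.4, -0.2]
width: 0.0424
t 12.80 pos [ 0.4725 -0.3985  0.1791] rpy [ 3.1375 -0.0045 -0.0604] F [ 0.2 -0.1 -0.7] w 0.0421
[-7.92356319e-01  2.43693135e-01  1.26515511e+00 -2.92946842e-05
  1.62662087e+00  8.38856064e-01]
```

View pics/w7.png

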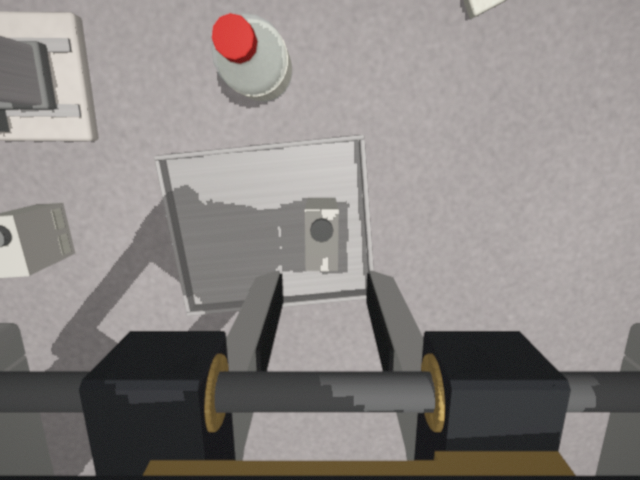

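```bash
python3 -m crank '[{"tx":0,"ty":0,"tz":-1,"twist":-10,"grip":0.45},{"tx":0,"ty":0,"tz":-1,"twist":-10,"grip":0.45},{"tx":0,"ty":0,"tz":0,"twist":-10,"grip":0.45},{"tx":0,"ty":0,"tz":0,"twist":-10,"grip":0.45},{"tx":0,"ty":0,"tz":0,"twist":-10,"grip":0.45},{"tx":0,"ty":0,"tz":0,"twist":-10,"grip":0.45},{"tx":0,"ty":0,"tz":0,"twist":-10,"grip":0.45},{"tx":0,"ty":0,"tz":0,"twist":-10,"grip":0.45},{"tx":0,"ty":0,"tz":0,"twist":-10,"grip":0.45}]'
python3 -m crank '[{"tx":3,"ty":0.7,"tz":0,"twist":0,"grip":0.7},{"tx":5.2,"ty":1.4,"tz":0,"twist":0,"grip":0.7},{"tx":5.2,"ty":1.4,"tz":0,"twist":0,"grip":0.7},{"tx":5.2,"ty":1.4,"tz":0,"twist":0,"grip":0.7},{"tx":5.2,"ty":1.4,"tz":0,"twist":0,"grip":0.7},{"tx":5.2,"ty":1.4,"tz":0,"twist":0,"grip":0.7},{"tx":5.2,"ty":1.4,"tz":0,"twist":0,"grip":0.7},{"tx":5.2,"ty":1.4,"tz":0,"twist":0,"grip":0.7},{"tx":3,"ty":1,"tz":0,"twist":0,"grip":0.7},{"tx":2,"ty":0.8,"tz":0,"twist":0,"grip":0.7},{"tx":0,"ty":0,"tz":0,"twist":0,"grip":0.7}]'
python3 - <<'E'
from h import *
p=snap("wrist","w8");st();m=[.629,.140,np.radians(-3.5)]
overlay(p,m,.16,"ov8");print(mw(m,[0,-.076,.05]))
E
```

```text
time: 13.92
tool_pos: [0.4707, -0.3967, 0.1931]
ee_rot: [-3.138, -0.003, 1.516]
wrist_force: [0.2, 0.5, -0.2]
width: 0.0423
time: 15.3
tool_pos: [0.6208, 0.039, 0.1943]
ee_rot: [-3.139, 0.0, 1.512]
wrist_force: [0.2, -0.2, 0.9]
width: 0.0659
t 15.35 pos [0.6207 0.0379 0.1947] rpy [-3.1394e+00  1.0000e-03  1.5106e+00] F [ 0.7 -0.6  0.1] w 0.0653
[[0.62436031 0.06414176 0.05      ]]
```

View pics/ov8.png

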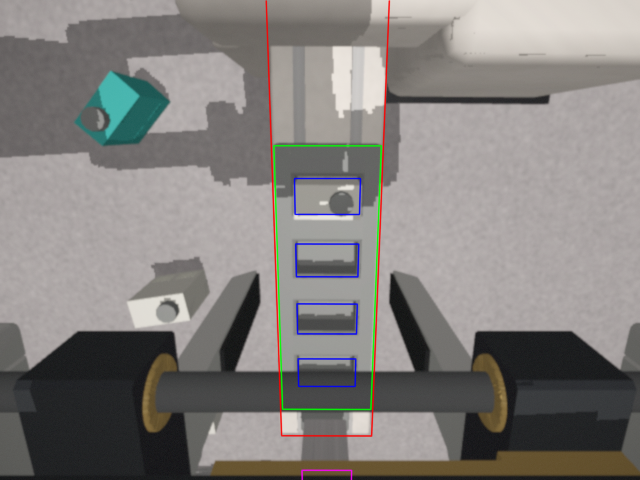

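```bash
python3 -m crank '[{"tx":2.6,"ty":0.2,"tz":3,"twist":0,"grip":0.7},{"tx":0,"ty":0,"tz":5,"twist":0,"grip":0.7},{"tx":0,"ty":0,"tz":3,"twist":0,"grip":0.7},{"tx":0,"ty":0,"tz":1.5,"twist":0,"grip":0.7},{"tx":0,"ty":0,"tz":0.3,"twist":0,"grip":0.7},{"tx":0,"ty":0,"tz":0,"twist":0,"grip":0.7}]'
python3 -m crank '[{"tx":0,"ty":0,"tz":0,"twist":0,"grip":0.35},{"tx":0,"ty":0,"tz":0,"twist":0,"grip":0.35},{"tx":0,"ty":0,"tz":0,"twist":0,"grip":0.35},{"tx":0,"ty":0,"tz":0,"twist":0,"grip":0.35}]'
python3 - <<'E'
from h import *
p=snap("wrist","w9");st()
E
```

```text
time: 16.1
tool_pos: [0.6255, 0.0636, 0.0695]
ee_rot: [3.139, 0.0, 1.51]
wrist_force: [0.4, 0.8, 0.0]
width: 0.066
time: 16.6
tool_pos: [0.6253, 0.0641, 0.0693]
ee_rot: [3.14, 0.0, 1.511]
wrist_force: [-1.2, 0.1, 5.9]
width: 0.0497
t 16.65 pos [0.6253 0.0642 0.0693] rpy [3.1395e+00 1.0000e-04 1.5105e+00] F [-0.5 -0.8  5.1] w 0.0497
```

View pics/w9.png

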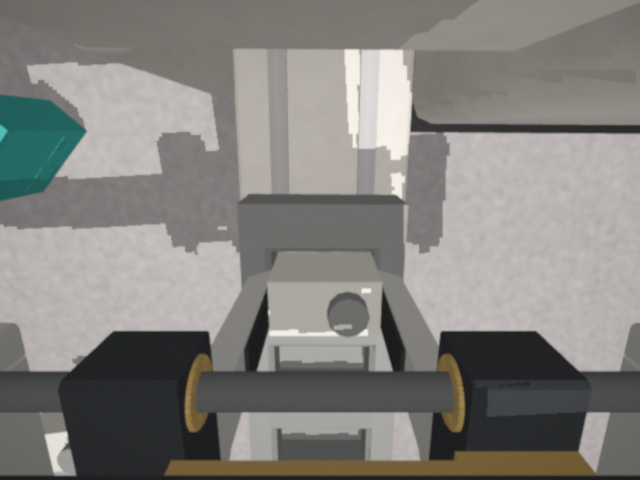

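```bash
python3 -m crank '[{"tx":0,"ty":0,"tz":-2,"twist":0,"grip":0.35},{"tx":0,"ty":0,"tz":-4,"twist":0,"grip":0.35},{"tx":0,"ty":0,"tz":-6,"twist":0,"grip":0.35},{"tx":-2.4,"ty":-0.8,"tz":0,"twist":0,"grip":0.35},{"tx":-4.8,"ty":-1.65,"tz":0,"twist":0,"grip":0.35},{"tx":-5,"ty":-1.65,"tz":0,"twist":0,"grip":0.35},{"tx":-5,"ty":-1.65,"tz":0,"twist":0,"grip":0.35},{"tx":-5,"ty":-1.65,"tz":0,"twist":0,"grip":0.35},{"tx":-5,"ty":-1.7,"tz":0,"twist":0,"grip":0.35},{"tx":-5,"ty":-1.7,"tz":0,"twist":0,"grip":0.35},{"tx":-4,"ty":-1.5,"tz":0,"twist":0,"grip":0.35},{"tx":-2.5,"ty":-0.8,"tz":0,"twist":0,"grip":0.35}]'
python3 -m crank '[{"tx":0,"ty":0,"tz":0,"twist":0,"grip":0.35}]'
python3 - <<'E'
from h import *
p=snap("wrist","w10");st()
E
```

```text
time: 18.15
tool_pos: [0.4694, -0.3161, 0.1886]
ee_rot: [3.141, 0.0, 1.508]
wrist_force: [-0.3, 0.8, 0.1]
width: 0.0498
time: 18.27
tool_pos: [0.4698, -0.3156, 0.1883]
ee_rot: [3.142, 0.0, 1.507]
wrist_force: [-0.4, 0.7, -0.9]
width: 0.0499
t 18.32 pos [ 0.4704 -0.3144  0.1883] rpy [ 3.1413e+00 -6.0000e-04  1.5091e+00] F [ 0.5 -0.5 -1.2] w 0.0499
```

View pics/w10.png

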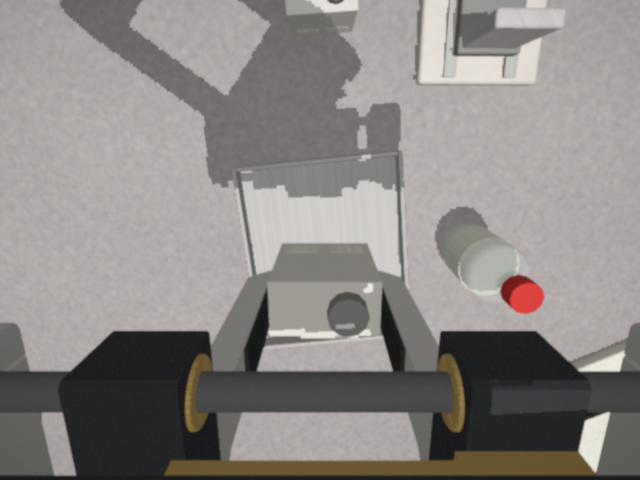

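```bash
python3 -m crank '[{"tx":0,"ty":0,"tz":4,"twist":0,"grip":0.35},{"tx":0,"ty":0,"tz":5,"twist":0,"grip":0.35},{"tx":0,"ty":0,"tz":3,"twist":0,"grip":0.35},{"tx":0,"ty":0,"tz":1,"twist":0,"grip":0.35},{"tx":0,"ty":0,"tz":0.5,"twist":0,"grip":0.35},{"tx":0,"ty":0,"tz":0.3,"twist":0,"grip":0.35},{"tx":0,"ty":0,"tz":0,"twist":0,"grip":0.35}]'
python3 -m crank '[{"tx":0,"ty":0,"tz":0,"twist":0,"grip":0.55},{"tx":0,"ty":0,"tz":0,"twist":0,"grip":0.7},{"tx":0,"ty":0,"tz":0,"twist":0,"grip":0.7},{"tx":0,"ty":0,"tz":-3,"twist":0,"grip":0.7},{"tx":0,"ty":0,"tz":-5,"twist":0,"grip":0.7},{"tx":0,"ty":0,"tz":-6,"twist":0,"grip":0.7},{"tx":0,"ty":0,"tz":-4,"twist":0,"grip":0.7},{"tx":0,"ty":0,"tz":0,"twist":0,"grip":0.7}]'
python3 - <<'E'
from h import *
p=snap("wrist","w11");st()
snap("top","t11")
E
```

```text
time: 19.2
tool_pos: [0.4712, -0.3147, 0.0512]
ee_rot: [3.14, 0.001, 1.511]
wrist_force: [-0.3, -0.2, -0.7]
width: 0.0496
time: 20.2
tool_pos: [0.4721, -0.3155, 0.235]
ee_rot: [3.134, 0.006, 1.51]
wrist_force: [0.2, 0.4, 0.5]
width: 0.0657
t 20.25 pos [ 0.4711 -0.3148  0.2317] rpy [3.1384e+00 2.4000e-03 1.5104e+00] F [-1.  -0.5 -1.3] w 0.0661
```

View pics/w11.png

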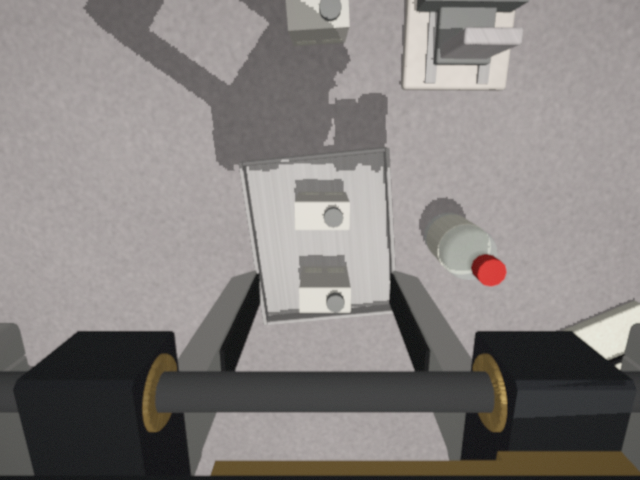

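View pics/t11.png

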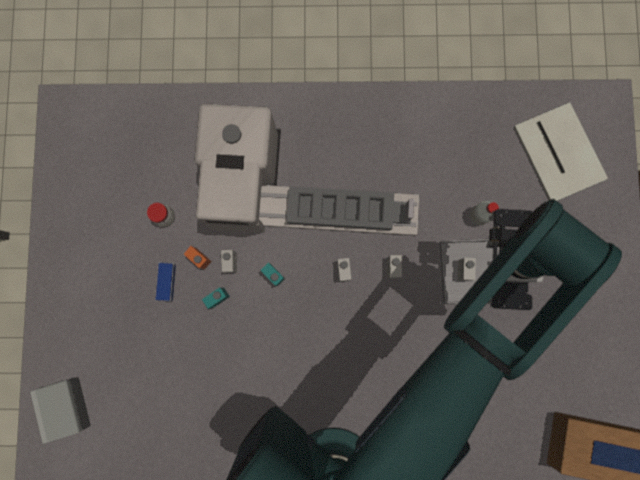

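Both spent cartridges stand upright in the tray at wrist (333,215) and (335,300), and all four slots are empty. Next I'll look at the nearest fresh cartridges.

```bash
python3 -m crank '[{"tx":5,"ty":-1.5,"tz":0,"twist":0,"grip":0.6},{"tx":5,"ty":-1.6,"tz":0,"twist":0,"grip":0.6},{"tx":5,"ty":-1.6,"tz":0,"twist":0,"grip":0.6},{"tx":5,"ty":-1.6,"tz":0,"twist":10,"grip":0.6},{"tx":0,"ty":0,"tz":0,"twist":10,"grip":0.6},{"tx":0,"ty":0,"tz":0,"twist":10,"grip":0.6},{"tx":0,"ty":0,"tz":0,"twist":10,"grip":0.6},{"tx":0,"ty":0,"tz":0,"twist":10,"grip":0.6},{"tx":0,"ty":0,"tz":0,"twist":10,"grip":0.6},{"tx":0,"ty":0,"tz":0,"twist":10,"grip":0.6},{"tx":0,"ty":0,"tz":0,"twist":10,"grip":0.6},{"tx":0,"ty":0,"tz":0,"twist":10,"grip":0.6}]'
python3 -m crank '[{"tx":0,"ty":0,"tz":0,"twist":0,"grip":0.6}]'
python3 - <<'E'
from h import *
p=snap("wrist","w12");st()
E
```

```text
time: 21.8
tool_pos: [0.4185, -0.1104, 0.2269]
ee_rot: [-3.14, 0.005, -0.066]
wrist_force: [-0.1, 0.0, 0.6]
width: 0.0565
time: 21.92
tool_pos: [0.4187, -0.1104, 0.2274]
ee_rot: [-3.14, 0.005, -0.058]
wrist_force: [0.6, 0.2, 0.5]
width: 0.0566
t 21.98 pos [ 0.4189 -0.1105  0.2278] rpy [-3.1404  0.0038 -0.0574] F [-0.9  0.9  0. ] w 0.0562
```

View pics/w12.png

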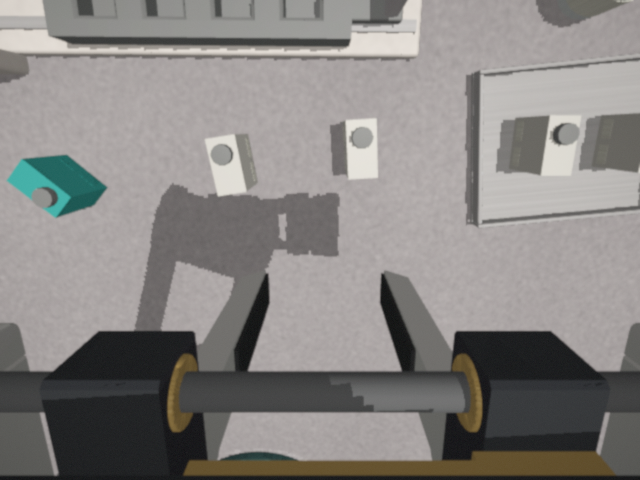

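```bash
cat >> h.py <<'E'
def carts(p,zt=.06,name="dbg",thr=190):
    f=p['frame']; g=f.min(2); out=[]
    img=np.ascontiguousarray(f[:,:,::-1]).copy()
    for d in cams.outline_of(p,"fresh1"):
        r=d['region']; 
        if d['conf']<.3 or r.sum()<300 or r.sum()>9000: continue
        rr=cv2.dilate(r.astype(np.uint8),np.ones((5,5)))
        b=((g>thr)&(rr>0)).astype(np.uint8)
        n,l,s,_=cv2.connectedComponentsWithStats(b)
        if n<2: continue
        k=1+np.argmax(s[1:,4]); b=(l==k).astype(np.uint8)
        c=cv2.findContours(b,cv2.RETR_EXTERNAL,cv2.CHAIN_APPROX_NONE)[0][0][:,0]
        W=np.array([ray(p,q,zt)[:2] for q in c]).astype(np.float32)
        (cx,cy),(w,h),a=cv2.minAreaRect(W)
        if w<h: w,h,a=h,w,a+90
        a=(a+90)%180-90
        bx=np.array([mw((cx,cy,np.radians(a)),[sx*.025,sy*.013,zt])[0] for sx,sy in((1,1),(1,-1),(-1,-1),(-1,1))])
        cv2.polylines(img,[np.round(proj(p,bx)*8).astype(int)],True,(0,0,255),1,cv2.LINE_AA,3)
        print('conf %.2f px %s c (%.4f,%.4f) yaw %.1f dim %.3f %.3f'%(d['conf'],np.round(d['centre']),cx,cy,a,w,h)); out.append((cx,cy,a))
    cv2.imwrite(f"pics/{name}.png",img); return out
E
python3 - <<'E'
from h import *
p=snap("wrist"); carts(p,name="c1")
E
```

```text
conf 0.97 px [359. 149.] c (0.4784,-0.1456) yaw 0.0 dim 0.050 0.026
conf 0.72 px [234. 170.] c (0.4715,-0.0264) yaw 5.4 dim 0.050 0.026
```

View pics/c1.png

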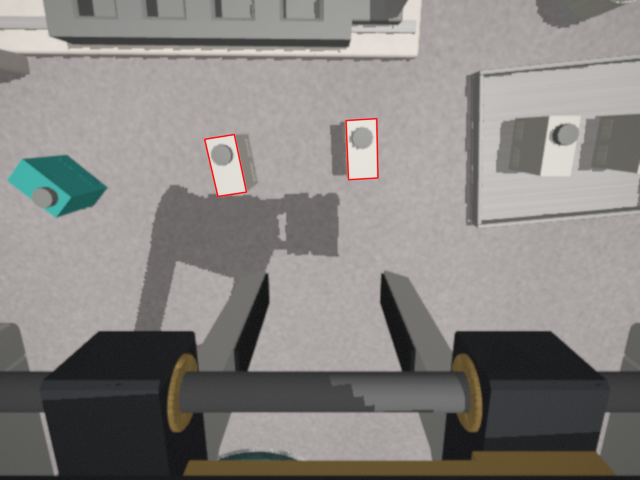

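```bash
python3 -m crank '[{"tx":0,"ty":0,"tz":2,"twist":-3.3,"grip":0.6},{"tx":3,"ty":1.7,"tz":2,"twist":0,"grip":0.6},{"tx":2.95,"ty":1.8,"tz":2,"twist":0,"grip":0.6},{"tx":0,"ty":0,"tz":3,"twist":0,"grip":0.6},{"tx":0,"ty":0,"tz":0,"twist":0,"grip":0.6}]'
python3 - <<'E'
from h import *
p=snap("wrist","w13");st();carts(p,name="c2")
E
```

```text
time: 22.7
tool_pos: [0.4772, -0.1452, 0.1367]
ee_rot: [-3.139, 0.007, -0.002]
wrist_force: [0.0, 0.6, 0.3]
width: 0.0563
t 22.75 pos [ 0.4782 -0.1456  0.1388] rpy [-3.1404e+00  3.0000e-03 -1.8000e-03] F [0.3 0.2 0.7] w 0.0564
conf 0.97 px [324. 242.] c (0.4675,-0.1333) yaw -0.8 dim 0.027 0.001
```

View pics/c2.png

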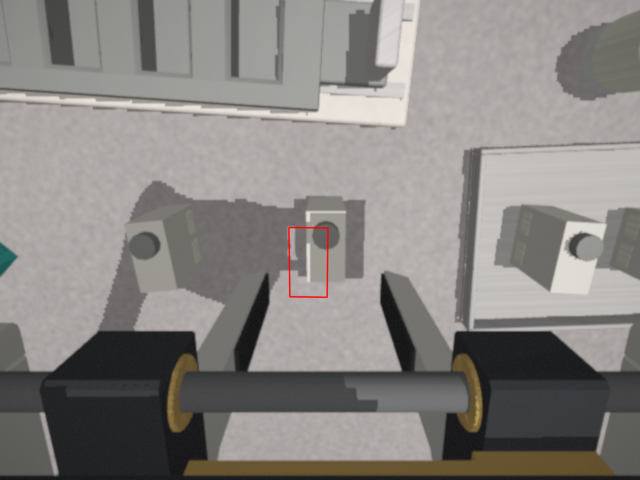

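```bash
python3 -m crank '[{"tx":0,"ty":0,"tz":4,"twist":0,"grip":0.6},{"tx":0,"ty":0,"tz":4,"twist":0,"grip":0.6},{"tx":0,"ty":0,"tz":1.6,"twist":0,"grip":0.6},{"tx":0,"ty":0,"tz":0,"twist":0,"grip":0.6},{"tx":0,"ty":0,"tz":0,"twist":0,"grip":0.1},{"tx":0,"ty":0,"tz":0,"twist":0,"grip":0.1},{"tx":0,"ty":0,"tz":0,"twist":0,"grip":0.1},{"tx":0,"ty":0,"tz":0,"twist":0,"grip":0.1},{"tx":0,"ty":0,"tz":0,"twist":0,"grip":0.1}]'
python3 - <<'E'
from h import *
p=snap("wrist","w14");st()
E
```

```text
time: 23.92
tool_pos: [0.4796, -0.1462, 0.0448]
ee_rot: [3.141, -0.001, -0.003]
wrist_force: [0.1, 0.1, 4.4]
width: 0.0256
t 23.98 pos [ 0.4796 -0.1462  0.0447] rpy [ 3.141e+00 -1.200e-03 -2.700e-03] F [-0.9  0.2  4.1] w 0.0259
```

View pics/w14.png

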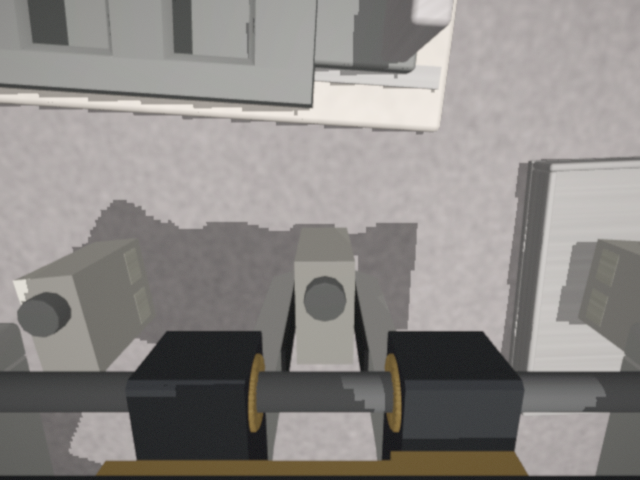

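```bash
cat >> h.py <<'E'
def rel(p,uv,z):
    o=get_obs(); d=ray(p,uv,z)-o['tool_pos']; return Ro.from_euler('xyz',o['ee_rot']).as_matrix().T@d
E
python3 - <<'E'
from h import *
p=snap("wrist")
for uv in [(295,262),(353,262),(297,362),(353,362)]: print(rel(p,uv,.06))
print('cap',rel(p,(325,299),.069))
E
```

```text
[ 0.02365859 -0.01296794 -0.01523396]
[ 0.02362031  0.01165176 -0.01521856]
[-0.02473259 -0.01309374 -0.01529476]
[-0.02477997  0.01255279 -0.01527872]
cap [ 0.01074576 -0.00026252 -0.0242422 ]
```

```bash
python3 -m crank '[{"tx":0,"ty":0,"tz":-2,"twist":0,"grip":0.1},{"tx":0,"ty":0,"tz":-4,"twist":3.35,"grip":0.1},{"tx":1.3,"ty":-1.6,"tz":-2,"twist":0,"grip":0.1},{"tx":3,"ty":-3.7,"tz":0,"twist":0,"grip":0.1},{"tx":3.5,"ty":-4.3,"tz":0,"twist":0,"grip":0.1},{"tx":3.5,"ty":-4.3,"tz":0,"twist":0,"grip":0.1},{"tx":2,"ty":-2.4,"tz":0,"twist":0,"grip":0.1},{"tx":0,"ty":0,"tz":0,"twist":0,"grip":0.1},{"tx":0,"ty":0,"tz":0,"twist":0,"grip":0.1}]'
python3 - <<'E'
from h import *
p=snap("wrist"); m=[.630,.140,np.radians(-3.5)];st();print(mw(m,[0,-.132,.05]))
overlay(p,m,.16,"ov15")
E
```

```text
time: 25.15
tool_pos: [0.6209, 0.008, 0.1229]
ee_rot: [3.141, 0.002, -0.061]
wrist_force: [0.9, 0.3, -0.5]
width: 0.0257
t 25.20 pos [0.6208 0.0077 0.1232] rpy [ 3.141e+00  1.800e-03 -6.210e-02] F [-0.2  0.9 -0.9] w 0.0257
[[0.62194159 0.00824621 0.05      ]]
```

View pics/ov15.png

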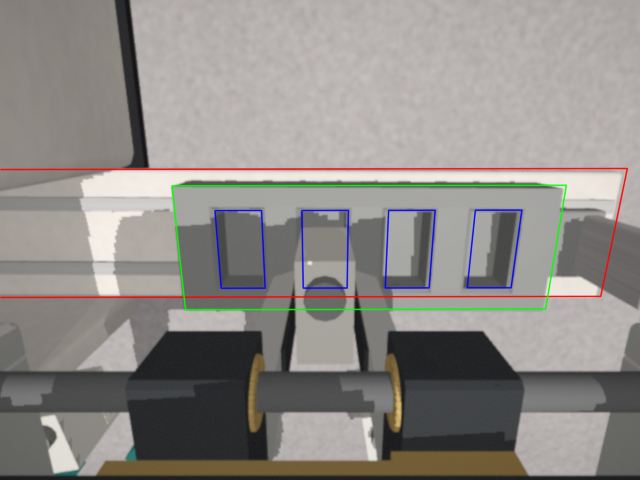

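```bash
python3 -m crank '[{"tx":0.12,"ty":-0.05,"tz":2,"twist":0,"grip":0.1},{"tx":0,"ty":0,"tz":0,"twist":0,"grip":0.1},{"tx":0,"ty":0,"tz":0.8,"twist":0,"grip":0.1},{"tx":0,"ty":0,"tz":0.5,"twist":0,"grip":0.1},{"tx":0,"ty":0,"tz":0.4,"twist":0,"grip":0.1},{"tx":0,"ty":0,"tz":0,"twist":0,"grip":0.1}]'
python3 - <<'E'
from h import *
st()
E
```

```text
time: 25.95
tool_pos: [0.6228, 0.0091, 0.0865]
ee_rot: [3.142, 0.001, -0.061]
wrist_force: [0.4, -0.8, -0.6]
width: 0.0259
t 25.95 pos [0.6228 0.0091 0.0865] rpy [ 3.1415e+00  7.0000e-04 -6.1100e-02] F [ 0.4 -0.8 -0.6] w 0.0259
```

```bash
python3 -m crank '[{"tx":0,"ty":0,"tz":0.6,"twist":0,"grip":0.1},{"tx":0,"ty":0,"tz":0.6,"twist":0,"grip":0.1},{"tx":0,"ty":0,"tz":0.4,"twist":0,"grip":0.1},{"tx":0,"ty":0,"tz":0,"twist":0,"grip":0.1},{"tx":0,"ty":0,"tz":0.1,"twist":0,"grip":0.1},{"tx":0,"ty":0,"tz":0,"twist":0,"grip":0.1}]'
python3 -m crank '[{"tx":0,"ty":0,"tz":0,"twist":0,"grip":0.4},{"tx":0,"ty":0,"tz":0,"twist":0,"grip":0.4},{"tx":0,"ty":0,"tz":-4,"twist":0,"grip":0.4},{"tx":0,"ty":0,"tz":-6,"twist":0,"grip":0.4},{"tx":-3,"ty":0,"tz":-6,"twist":0,"grip":0.4},{"tx":-5,"ty":0,"tz":0,"twist":0,"grip":0.5},{"tx":0,"ty":0,"tz":0,"twist":0,"grip":0.5}]'
python3 - <<'E'
from h import *
p=snap("wrist"); m=[.630,.140,np.radians(-3.5)];st()
overlay(p,m,.16,"ov16")
snap("top","t16")
E
```

```text
time: 26.7
tool_pos: [0.6232, 0.009, 0.0701]
ee_rot: [3.141, -0.0, -0.061]
wrist_force: [-0.1, -0.2, -1.1]
width: 0.0262
time: 27.58
tool_pos: [0.5428, 0.0142, 0.2269]
ee_rot: [3.142, -0.001, -0.061]
wrist_force: [1.0, 0.0, -1.3]
width: 0.0465
t 27.62 pos [0.5444 0.0139 0.2265] rpy [ 3.1415e+00 -1.5000e-03 -6.1100e-02] F [0.2 0.7 0.3] w 0.0472
```

View pics/ov16.png

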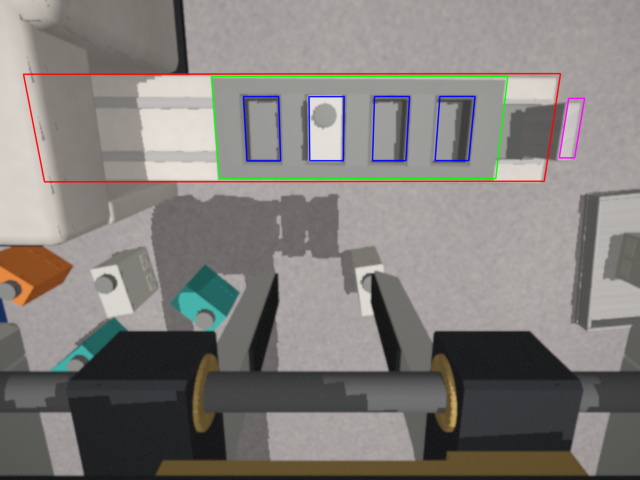

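View pics/t16.png

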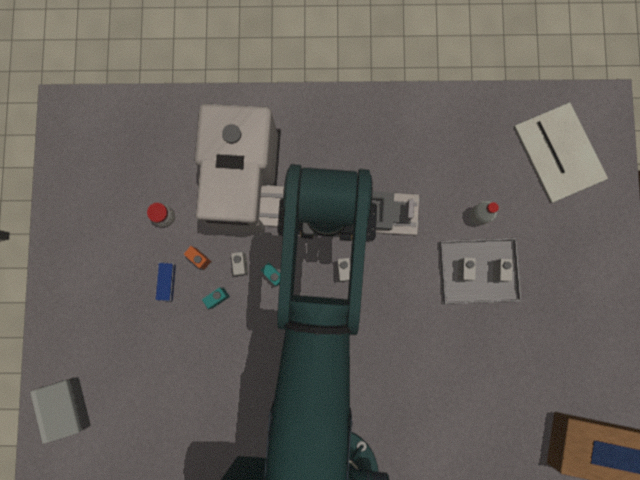

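The first fresh is seated in slot 3, at wrist (325,128). The fresh by the machine was knocked from top (228,261) to about (238,264), so I'll re-measure it before picking it up. The middle one is next.

```bash
python3 -m crank '[{"tx":-4,"ty":1,"tz":0,"twist":0,"grip":0.6},{"tx":-5,"ty":1,"tz":0,"twist":0,"grip":0.6},{"tx":-3,"ty":1,"tz":0,"twist":0,"grip":0.6},{"tx":0,"ty":0,"tz":0,"twist":0,"grip":0.6},{"tx":0,"ty":0,"tz":0,"twist":0,"grip":0.6}]'
python3 - <<'E'
from h import *
p=snap("wrist");st();carts(p,name="c3")
E
```

```text
time: 28.3
tool_pos: [0.425, -0.0089, 0.2259]
ee_rot: [-3.141, -0.001, -0.061]
wrist_force: [0.2, 0.1, -0.0]
width: 0.0563
t 28.35 pos [ 0.425  -0.0088  0.2257] rpy [-3.1414e+00 -1.0000e-04 -6.1100e-02] F [ 0.4  0.6 -0.3] w 0.0567
conf 0.93 px [ 72. 166.] c (0.4858,0.2209) yaw 6.9 dim 0.050 0.025
conf 0.70 px [344. 168.] c (0.4713,-0.0265) yaw 5.3 dim 0.050 0.026
```

View pics/c3.png

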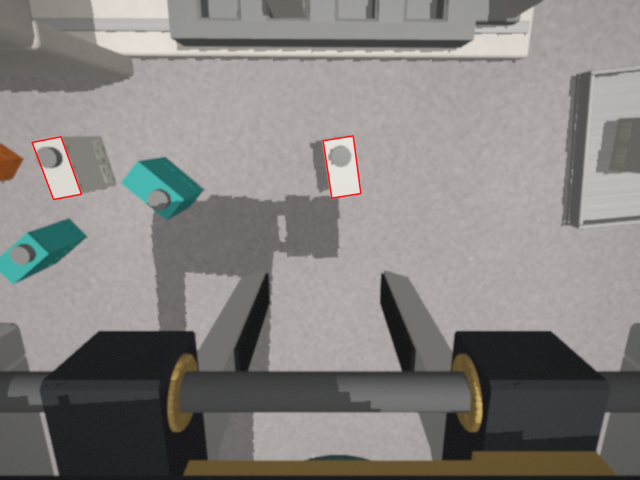

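```bash
python3 -m crank '[{"tx":0,"ty":0,"tz":2,"twist":-8.8,"grip":0.6},{"tx":2.2,"ty":1.1,"tz":3,"twist":0,"grip":0.6},{"tx":2.25,"ty":1.1,"tz":3,"twist":0,"grip":0.6},{"tx":0,"ty":0,"tz":0,"twist":0,"grip":0.6},{"tx":0,"ty":0,"tz":0,"twist":0,"grip":0.6}]'
python3 - <<'E'
from h import *
p=snap("wrist","w17");st()
E
```

```text
time: 29.02
tool_pos: [0.4704, -0.0264, 0.1463]
ee_rot: [-3.141, 0.0, 0.093]
wrist_force: [-1.2, 0.4, -0.7]
width: 0.0564
t 29.07 pos [ 0.4706 -0.0264  0.147 ] rpy [ 3.1413e+00 -1.4000e-03  9.2800e-02] F [-0.4 -0.6 -0.1] w 0.0565
```

View pics/w17.png

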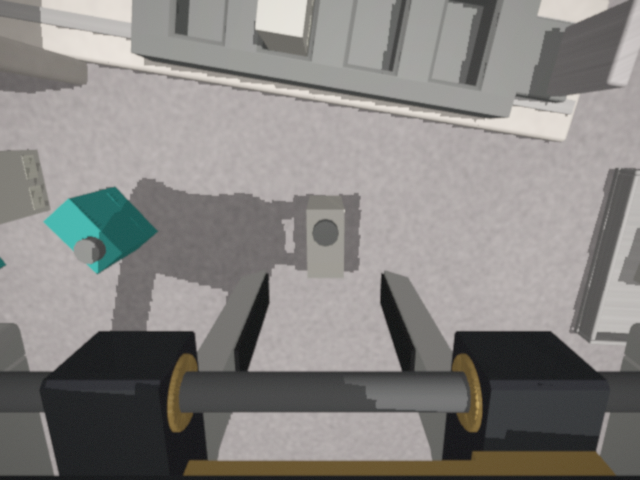

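Centred and aligned.

```bash
python3 -m crank '[{"tx":0,"ty":0,"tz":4,"twist":0,"grip":0.6},{"tx":0,"ty":0,"tz":4,"twist":0,"grip":0.6},{"tx":0,"ty":0,"tz":2.3,"twist":0,"grip":0.6},{"tx":0,"ty":0,"tz":0,"twist":0,"grip":0.6},{"tx":0,"ty":0,"tz":0,"twist":0,"grip":0.1},{"tx":0,"ty":0,"tz":0,"twist":0,"grip":0.1},{"tx":0,"ty":0,"tz":0,"twist":0,"grip":0.1},{"tx":0,"ty":0,"tz":0,"twist":0,"grip":0.1},{"tx":0,"ty":0,"tz":0,"twist":0,"grip":0.1}]'
python3 - <<'E'
from h import *
p=snap("wrist","w18");st()
E
```

```text
time: 30.2
tool_pos: [0.4706, -0.0268, 0.0438]
ee_rot: [3.141, -0.002, 0.092]
wrist_force: [-0.3, -0.8, 5.0]
width: 0.0258
t 30.25 pos [ 0.4706 -0.0268  0.0438] rpy [ 3.1411e+00 -1.4000e-03  9.2400e-02] F [-0.2  0.6  4.9] w 0.0258
```

View pics/w18.png

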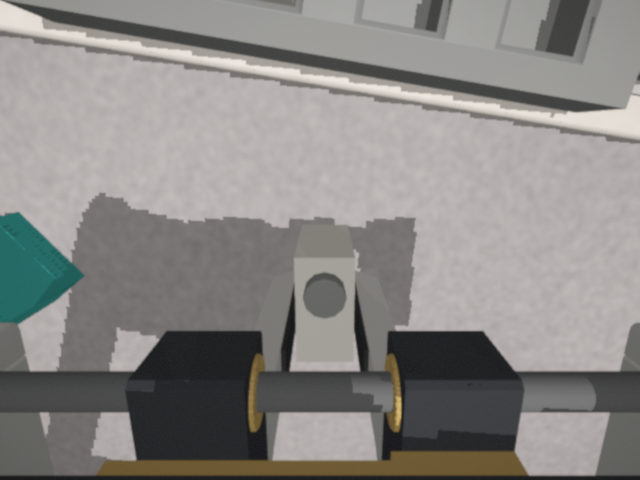

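```bash
python3 -m crank '[{"tx":0,"ty":0,"tz":-2,"twist":0,"grip":0.1},{"tx":0,"ty":0,"tz":-4,"twist":8.8,"grip":0.1},{"tx":1.5,"ty":0.15,"tz":-2,"twist":0,"grip":0.1},{"tx":3.5,"ty":0.3,"tz":0,"twist":0,"grip":0.1},{"tx":4.5,"ty":0.3,"tz":0,"twist":0,"grip":0.1},{"tx":3.5,"ty":0.3,"tz":0,"twist":0,"grip":0.1},{"tx":1.8,"ty":0.1,"tz":0,"twist":0,"grip":0.1},{"tx":0,"ty":0,"tz":0,"twist":0,"grip":0.1},{"tx":0,"ty":0,"tz":0,"twist":0,"grip":0.1}]'
python3 - <<'E'
from h import *
p=snap("wrist"); m=[.630,.140,np.radians(-3.5)];st();print(mw(m,[0,-.188,.05]))
overlay(p,m,.16,"ov19")
E
```

```text
time: 31.38
tool_pos: [0.6159, -0.047, 0.122]
ee_rot: [-3.141, 0.002, -0.061]
wrist_force: [0.1, -1.1, -1.4]
width: 0.0257
t 31.43 pos [ 0.6159 -0.047   0.1223] rpy [-3.1415e+00  1.6000e-03 -6.1200e-02] F [-0.4 -0.8 -1.5] w 0.0258
[[ 0.61852287 -0.04764934  0.05      ]]
```

View pics/ov19.png

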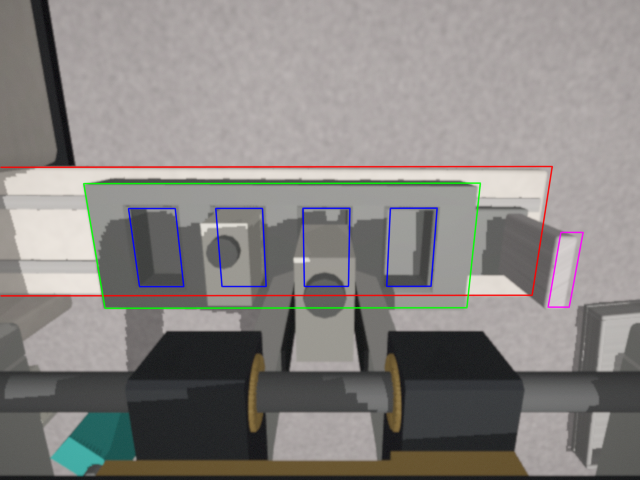

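```bash
python3 -m crank '[{"tx":0.2,"ty":0,"tz":2,"twist":0,"grip":0.1},{"tx":0,"ty":0,"tz":0,"twist":0,"grip":0.1},{"tx":0,"ty":0,"tz":0.8,"twist":0,"grip":0.1},{"tx":0,"ty":0,"tz":0.5,"twist":0,"grip":0.1},{"tx":0,"ty":0,"tz":0.4,"twist":0,"grip":0.1},{"tx":0,"ty":0,"tz":0,"twist":0,"grip":0.1}]'
```

```text
time: 32.17
tool_pos: [0.6192, -0.0473, 0.0931]
ee_rot: [3.141, -0.004, -0.061]
wrist_force: [-11.2, 1.1, 21.0]
width: 0.0258
```

```bash
python3 -m crank '[{"tx":0,"ty":0,"tz":-1,"twist":0,"grip":0.1},{"tx":0,"ty":0,"tz":-2,"twist":0,"grip":0.1},{"tx":0,"ty":0,"tz":0,"twist":0,"grip":0.1},{"tx":0,"ty":0,"tz":0,"twist":0,"grip":0.1}]'
python3 - <<'E'
from h import *
p=snap("wrist"); m=[.630,.140,np.radians(-3.5)];st()
overlay(p,m,.16,"ov20",(160,140,320,240,2.5))
E
```

```text
time: 32.67
tool_pos: [0.6186, -0.0472, 0.1148]
ee_rot: [-3.142, 0.001, -0.061]
wrist_force: [-0.2, 0.6, -1.6]
width: 0.0258
t 32.73 pos [ 0.6184 -0.0472  0.1144] rpy [-3.1415e+00  2.2000e-03 -6.1200e-02] F [-0.6  0.2 -1. ] w 0.0261
```

View pics/ov20.png

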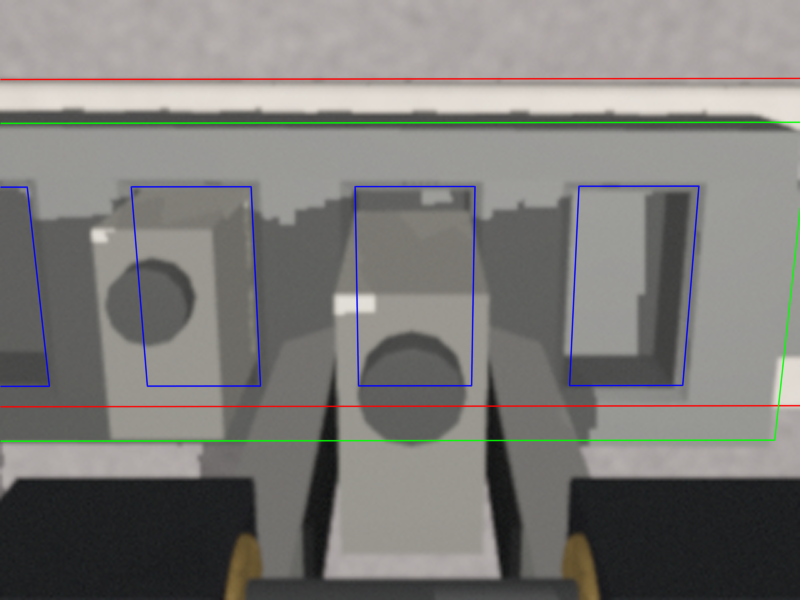

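Run:
```python
from h import *
p=snap("wrist"); zt=get_obs()['tool_pos'][2]-.0438
f=lambda u,v:(u/2.5+160,v/2.5+140)
for uv,z in [((336,295),.06),((488,295),.06),((342,553),.06),((485,553),.06),((357,210),0),((474,210),0)]: print(rel(p,f(*uv),zt+z)[:2])
print('cap',rel(p,f(411,388),zt+.069)[:2])
# slot2/1 mouth edges from picture at z .05
for uv in [(570,186),(700,186),(565,356),(688,390),(560,183),(688,400)]: print('slot1',ray(p,f(*uv),.05)[:2])
print(mw([.630,.140,np.radians(-3.5)],[[-.027,-.229,.05],[.027,-.229,.05],[0,-.188,.05]]))
```

```text
[ 0.02582297 -0.01310617]
[0.02578798 0.0124668 ]
[-0.02374421 -0.01311657]
[-0.02378177  0.01292879]
[ 0.02601886 -0.01282885]
[0.02598275 0.01398692]
cap [ 0.01289678 -0.00050945]
slot1 [ 0.6428387  -0.08801465]
slot1 [ 0.64080916 -0.12041605]
slot1 [ 0.59728079 -0.0858868 ]
slot1 [ 0.58554606 -0.11825849]
slot1 [ 0.64376021 -0.08553818]
slot1 [ 0.58265041 -0.11830201]
[[ 0.58907024 -0.08692456  0.05      ]
 [ 0.64296952 -0.09022118  0.05      ]
 [ 0.61852287 -0.04764934  0.05      ]]
```

```bash
python3 -m crank '[{"tx":-0.25,"ty":0,"tz":1.4,"twist":0,"grip":0.1},{"tx":0,"ty":0,"tz":0,"twist":0,"grip":0.1},{"tx":0,"ty":0,"tz":0.5,"twist":0,"grip":0.1},{"tx":0,"ty":0,"tz":0.5,"twist":0,"grip":0.1},{"tx":0,"ty":0,"tz":0,"twist":0,"grip":0.1}]'
```

```text
time: 33.4
tool_pos: [0.6161, -0.0471, 0.0912]
ee_rot: [-3.142, 0.001, -0.061]
wrist_force: [0.1, 0.9, -1.6]
width: 0.0261
```

```bash
python3 -m crank '[{"tx":0,"ty":0,"tz":0.5,"twist":0,"grip":0.1},{"tx":0,"ty":0,"tz":0.4,"twist":0,"grip":0.1},{"tx":0,"ty":0,"tz":0,"twist":0,"grip":0.1}]'
```

```text
time: 33.78
tool_pos: [0.6161, -0.0471, 0.0822]
ee_rot: [-3.142, 0.001, -0.061]
wrist_force: [0.4, 0.3, -0.8]
width: 0.0256
```

Going in freely.

```bash
python3 -m crank '[{"tx":0,"ty":0,"tz":0.6,"twist":0,"grip":0.1},{"tx":0,"ty":0,"tz":0.5,"twist":0,"grip":0.1},{"tx":0,"ty":0,"tz":0.3,"twist":0,"grip":0.1},{"tx":0,"ty":0,"tz":0,"twist":0,"grip":0.1}]'
python3 -m crank '[{"tx":0,"ty":0,"tz":0,"twist":0,"grip":0.4},{"tx":0,"ty":0,"tz":0,"twist":0,"grip":0.4},{"tx":0,"ty":0,"tz":-4,"twist":0,"grip":0.4},{"tx":0,"ty":0,"tz":-6,"twist":0,"grip":0.4},{"tx":-3,"ty":-2,"tz":-6,"twist":0,"grip":0.4},{"tx":-5,"ty":-4,"tz":0,"twist":0,"grip":0.5},{"tx":0,"ty":0,"tz":0,"twist":0,"grip":0.5}]'
python3 - <<'E'
from h import *
p=snap("wrist"); m=[.630,.140,np.radians(-3.5)];st()
overlay(p,m,.16,"ov21");carts(p,name="c21")
E
```

```text
time: 34.28
tool_pos: [0.6162, -0.0471, 0.0684]
ee_rot: [-3.142, 0.001, -0.061]
wrist_force: [0.0, -0.9, -1.5]
width: 0.0259
time: 35.15
tool_pos: [0.5422, 0.0165, 0.2238]
ee_rot: [-3.141, -0.001, -0.058]
wrist_force: [-0.6, -0.7, -0.2]
width: 0.0471
t 35.20 pos [0.5437 0.0152 0.2233] rpy [ 3.1413e+00 -1.9000e-03 -5.9200e-02] F [ 1.  -0.1 -0. ] w 0.0467
conf 0.97 px [400. 130.] c (0.6167,-0.0514) yaw -3.5 dim 0.053 0.028
conf 0.88 px [ 89. 347.] c (0.4607,0.2273) yaw 86.6 dim 0.002 0.000
conf 0.61 px [326. 128.] c (0.6219,0.0093) yaw -3.4 dim 0.053 0.027
conf 0.55 px [124. 279.] c (0.4858,0.2212) yaw 6.3 dim 0.049 0.025
```

View pics/ov21.png

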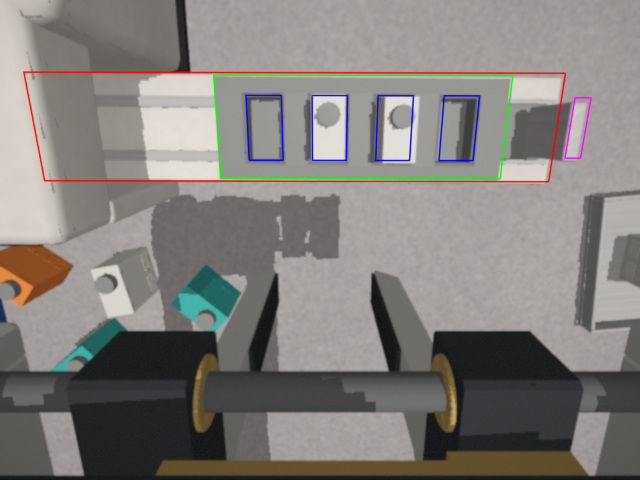

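```bash
python3 -m crank '[{"tx":-3,"ty":-4,"tz":0,"twist":0,"grip":0.5},{"tx":-4,"ty":-5,"tz":0,"twist":0,"grip":0.5},{"tx":-4,"ty":-5,"tz":0,"twist":0,"grip":0.5},{"tx":-2,"ty":-2.5,"tz":0,"twist":0,"grip":0.5},{"tx":0,"ty":0,"tz":0,"twist":0,"grip":0.5},{"tx":0,"ty":0,"tz":0,"twist":0,"grip":0.5}]'
python3 - <<'E'
from h import *
p=snap("wrist");st();carts(p,name="c22")
E
```

```text
time: 36.0
tool_pos: [0.4278, 0.1836, 0.2222]
ee_rot: [3.141, -0.0, -0.062]
wrist_force: [0.8, 0.1, -0.3]
width: 0.0471
t 36.05 pos [0.4278 0.1834 0.2222] rpy [ 3.1408e+00  1.0000e-04 -6.3000e-02] F [-0.5  0.6  0.2] w 0.0470
conf 0.96 px [277. 158.] c (0.4857,0.2213) yaw 6.7 dim 0.051 0.026
```

View pics/c22.png

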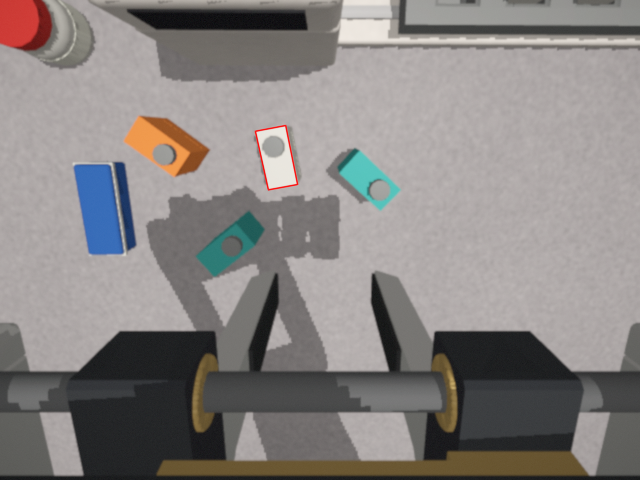

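```bash
python3 -m crank '[{"tx":0,"ty":0,"tz":2,"twist":-10.3,"grip":0.5},{"tx":3.1,"ty":-1.5,"tz":3,"twist":0,"grip":0.5},{"tx":3.15,"ty":-1.6,"tz":2,"twist":0,"grip":0.5},{"tx":0,"ty":0,"tz":0,"twist":0,"grip":0.5},{"tx":0,"ty":0,"tz":0,"twist":0,"grip":0.5}]'
python3 - <<'E'
from h import *
p=snap("wrist","w23");st()
E
```

```text
time: 36.72
tool_pos: [0.4854, 0.2217, 0.1525]
ee_rot: [3.141, 0.001, 0.117]
wrist_force: [0.4, 0.5, 0.4]
width: 0.0471
t 36.77 pos [0.4854 0.2218 0.1532] rpy [ 3.1415e+00 -9.0000e-04  1.1730e-01] F [-0.  -0.5  0.7] w 0.0470
```

View pics/w23.png

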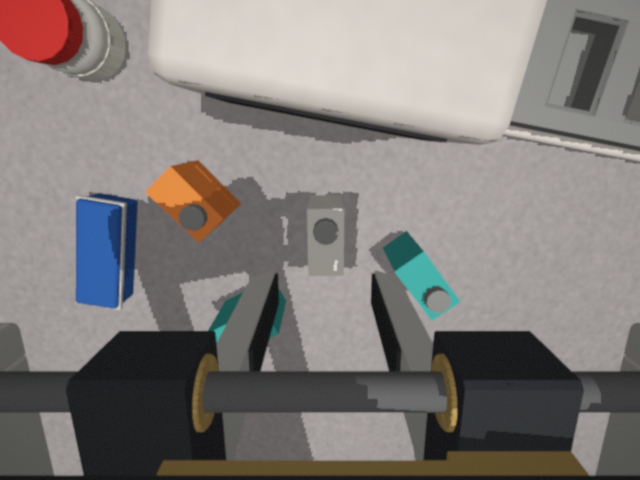

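```bash
python3 -m crank '[{"tx":0,"ty":0,"tz":4,"twist":0,"grip":0.5},{"tx":0,"ty":0,"tz":4,"twist":0,"grip":0.5},{"tx":0,"ty":0,"tz":1.5,"twist":0,"grip":0.5},{"tx":0,"ty":0,"tz":1,"twist":0,"grip":0.5},{"tx":0,"ty":0,"tz":0,"twist":0,"grip":0.5}]'
python3 -m crank '[{"tx":0,"ty":0,"tz":0,"twist":0,"grip":0.1},{"tx":0,"ty":0,"tz":0,"twist":0,"grip":0.1},{"tx":0,"ty":0,"tz":0,"twist":0,"grip":0.1},{"tx":0,"ty":0,"tz":0,"twist":0,"grip":0.1}]'
python3 - <<'E'
from h import *
p=snap("wrist","w24");st()
E
```

```text
time: 37.4
tool_pos: [0.4855, 0.2226, 0.0483]
ee_rot: [-3.141, -0.001, 0.118]
wrist_force: [0.7, 0.3, 0.4]
width: 0.0468
time: 37.9
tool_pos: [0.4857, 0.2227, 0.0484]
ee_rot: [-3.141, -0.002, 0.119]
wrist_force: [0.6, -0.5, 3.7]
width: 0.0262
t 37.95 pos [0.4857 0.2227 0.0483] rpy [-3.1415e+00 -1.9000e-03  1.1850e-01] F [ 0.5 -1.1  4.3] w 0.0260
```

View pics/w24.png

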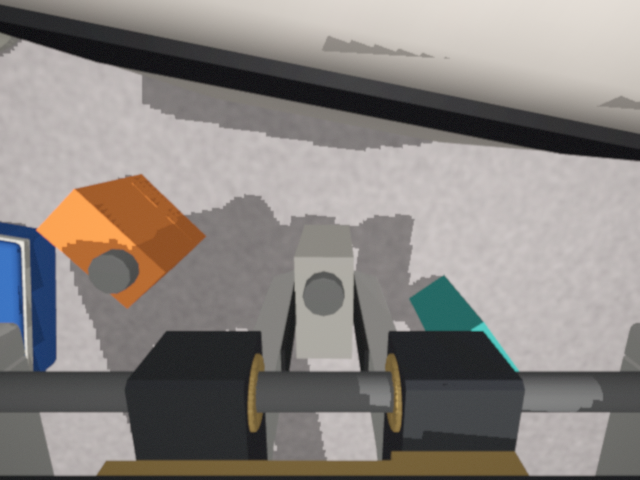

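Run:
```python
from h import *
p=snap("wrist")
for uv in [(295,256),(353,256),(297,357),(353,357)]: print(rel(p,uv,.06)[:2])
print('cap',rel(p,(323.5,294),.069)[:2])
```

```text
[ 0.02519212 -0.01315088]
[0.02516047 0.01194323]
[-0.02441209 -0.0132815 ]
[-0.02444636  0.01286551]
cap [ 0.01141584 -0.00082854]
```

```bash
python3 -m crank '[{"tx":0,"ty":0,"tz":-2,"twist":0,"grip":0.1},{"tx":0,"ty":0,"tz":-4,"twist":0,"grip":0.1},{"tx":0,"ty":0,"tz":-5,"twist":10.3,"grip":0.1},{"tx":0.9,"ty":2,"tz":0,"twist":0,"grip":0.1},{"tx":1.9,"ty":4.2,"tz":0,"twist":0,"grip":0.1},{"tx":2.4,"ty":5.2,"tz":0,"twist":0,"grip":0.1},{"tx":2.4,"ty":5.2,"tz":0,"twist":0,"grip":0.1},{"tx":2.4,"ty":5.2,"tz":0,"twist":0,"grip":0.1},{"tx":2.4,"ty":5.2,"tz":0,"twist":0,"grip":0.1},{"tx":1.5,"ty":3.2,"tz":0,"twist":0,"grip":0.1},{"tx":0.7,"ty":1.5,"tz":0,"twist":0,"grip":0.1},{"tx":0,"ty":0,"tz":0,"twist":0,"grip":0.1}]'
python3 -m crank '[{"tx":0,"ty":0,"tz":1.5,"twist":0,"grip":0.1},{"tx":0,"ty":0,"tz":0,"twist":0,"grip":0.1}]'
python3 - <<'E'
from h import *
p=snap("wrist"); m=[.628,.140,np.radians(-3.5)];st();print(mw(m,[0,-.244,.05]))
overlay(p,m,.16,"ov25",(160,140,320,240,2.5))
E
```

```text
time: 39.5
tool_pos: [0.611, -0.1028, 0.1564]
ee_rot: [-3.141, 0.002, -0.062]
wrist_force: [-0.3, 1.0, -1.3]
width: 0.026
time: 39.75
tool_pos: [0.6098, -0.1008, 0.14]
ee_rot: [-3.14, 0.004, -0.059]
wrist_force: [-0.1, -0.3, -1.5]
width: 0.0258
t 39.80 pos [ 0.6103 -0.1011  0.141 ] rpy [-3.1409e+00  2.9000e-03 -5.9400e-02] F [ 0.2  0.2 -1.4] w 0.0261
[[ 0.61310416 -0.10354489  0.05      ]]
```

View pics/ov25.png

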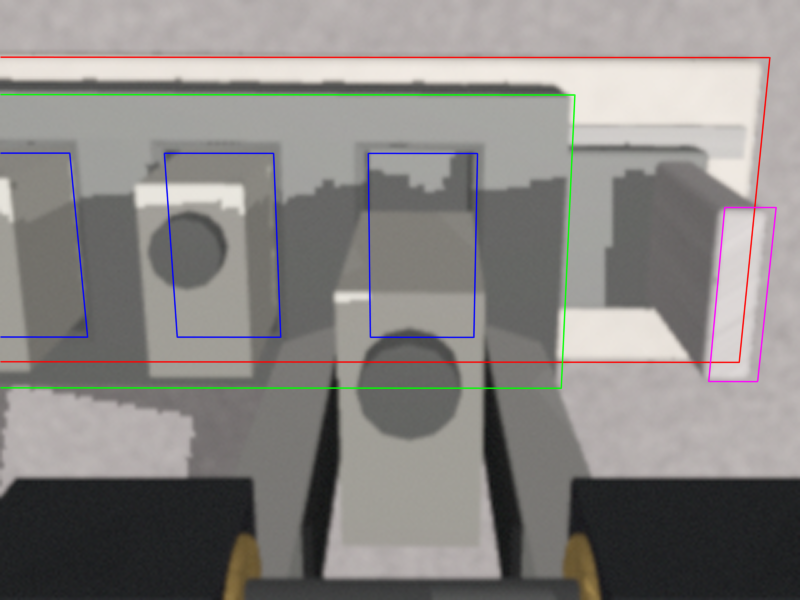

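```bash
python3 -m crank '[{"tx":0,"ty":0,"tz":1.5,"twist":0,"grip":0.1},{"tx":0,"ty":0,"tz":0,"twist":0,"grip":0.1},{"tx":0,"ty":0,"tz":0,"twist":0,"grip":0.1}]'
```

```text
time: 40.17
tool_pos: [0.6113, -0.1026, 0.1273]
ee_rot: [3.142, 0.0, -0.061]
wrist_force: [-0.4, 0.4, -1.3]
width: 0.0261
```

```bash
python3 -m crank '[{"tx":0.2,"ty":0.05,"tz":2.3,"twist":0,"grip":0.1},{"tx":0,"ty":0,"tz":0,"twist":0,"grip":0.1},{"tx":0,"ty":0,"tz":0.6,"twist":0,"grip":0.1},{"tx":0,"ty":0,"tz":0.5,"twist":0,"grip":0.1},{"tx":0,"ty":0,"tz":0,"twist":0,"grip":0.1}]'
```

```text
time: 40.8
tool_pos: [0.6131, -0.1033, 0.0933]
ee_rot: [-3.142, 0.0, -0.061]
wrist_force: [0.2, 0.3, -1.2]
width: 0.0258
```

```bash
python3 -m crank '[{"tx":0,"ty":0,"tz":0.5,"twist":0,"grip":0.1},{"tx":0,"ty":0,"tz":0.5,"twist":0,"grip":0.1},{"tx":0,"ty":0,"tz":0.5,"twist":0,"grip":0.1},{"tx":0,"ty":0,"tz":0.5,"twist":0,"grip":0.1},{"tx":0,"ty":0,"tz":0,"twist":0,"grip":0.1}]'
python3 -m crank '[{"tx":0,"ty":0,"tz":0,"twist":0,"grip":0.4},{"tx":0,"ty":0,"tz":0,"twist":0,"grip":0.4},{"tx":0,"ty":0,"tz":-4,"twist":0,"grip":0.4},{"tx":0,"ty":0,"tz":-6,"twist":0,"grip":0.4},{"tx":-3,"ty":0,"tz":-5,"twist":0,"grip":0.4},{"tx":-5,"ty":0,"tz":0,"twist":0,"grip":0.4},{"tx":0,"ty":0,"tz":0,"twist":0,"grip":0.4},{"tx":0,"ty":0,"tz":0,"twist":0,"grip":0.4}]'
python3 - <<'E'
from h import *
p=snap("wrist"); m=[.628,.140,np.radians(-3.5)];st()
overlay(p,m,.16,"ov26");carts(p,.084,name="c26")
for y in(-.132,-.188,-.244): print(mw(m,[0,y,.084]))
snap("scene","s26")
E
```

```text
time: 41.42
tool_pos: [0.613, -0.1034, 0.0728]
ee_rot: [3.141, 0.001, -0.061]
wrist_force: [1.0, -0.2, -1.5]
width: 0.0259
time: 42.42
tool_pos: [0.5339, -0.0986, 0.2238]
ee_rot: [3.141, -0.001, -0.061]
wrist_force: [-0.4, -0.2, 1.0]
width: 0.0377
t 42.48 pos [ 0.5342 -0.0986  0.2236] rpy [ 3.1414e+00 -9.0000e-04 -6.1200e-02] F [ 0.8 -0.5 -0.6] w 0.0378
conf 0.94 px [258. 129.] c (0.6170,-0.0469) yaw -3.6 dim 0.049 0.026
conf 0.58 px [184. 126.] c (0.6220,0.0093) yaw -3.7 dim 0.049 0.025
conf 0.58 px [325. 128.] c (0.6126,-0.1038) yaw -4.0 dim 0.049 0.025
[[0.61994159 0.00824621 0.084     ]]
[[ 0.61652287 -0.04764934  0.084     ]]
[[ 0.61310416 -0.10354489  0.084     ]]
```

View pics/ov26.png

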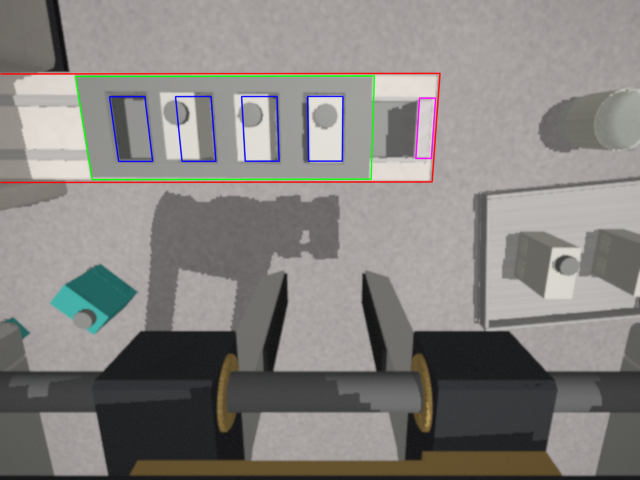

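View pics/s26.png

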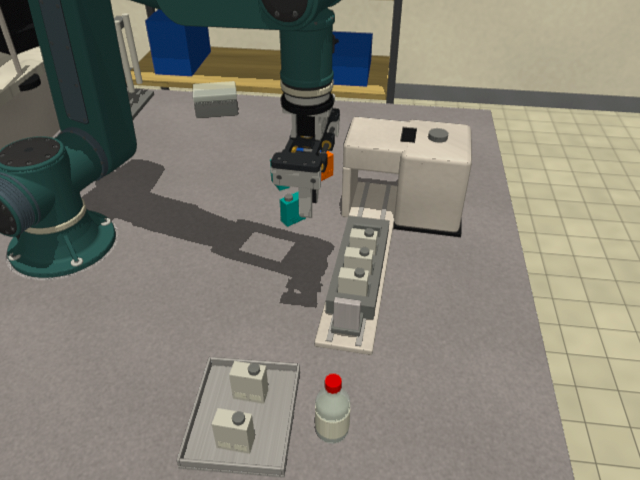

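All three fresh cartridges are seated in slots 1 to 3, both spent are in the tray, and no white cartridge is left on the bench. Now I'll push the carriage home by the tab.

```bash
python3 -m crank '[{"tx":4.1,"ty":3.8,"tz":0,"twist":0,"grip":0.4},{"tx":4.1,"ty":3.75,"tz":0,"twist":0,"grip":0.4},{"tx":0,"ty":0,"tz":4,"twist":0,"grip":0.4},{"tx":0,"ty":0,"tz":3,"twist":0,"grip":0.4},{"tx":0,"ty":0,"tz":0,"twist":0,"grip":0.4},{"tx":0,"ty":0,"tz":0,"twist":0,"grip":0.4}]'
python3 - <<'E'
from h import *
p=snap("wrist","w27");st()
E
```

```text
time: 43.32
tool_pos: [0.6117, -0.179, 0.1546]
ee_rot: [3.141, -0.002, -0.061]
wrist_force: [-0.5, 0.6, 0.6]
width: 0.0376
t 43.38 pos [ 0.6119 -0.1791  0.1555] rpy [ 3.1405 -0.0033 -0.0609] F [-0.1  0.5  0.6] w 0.0378
```

View pics/w27.png

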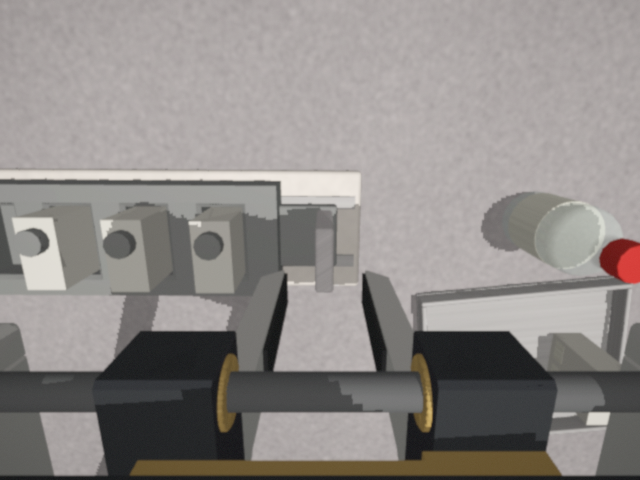

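```bash
python3 -m crank '[{"tx":0,"ty":0,"tz":3,"twist":0,"grip":0.4},{"tx":0,"ty":0,"tz":3.5,"twist":0,"grip":0.4},{"tx":0,"ty":0,"tz":1.3,"twist":0,"grip":0.4},{"tx":0,"ty":0,"tz":0,"twist":0,"grip":0.4},{"tx":0,"ty":0,"tz":0,"twist":0,"grip":0},{"tx":0,"ty":0,"tz":0,"twist":0,"grip":0},{"tx":0,"ty":0,"tz":0,"twist":0,"grip":0},{"tx":0,"ty":0,"tz":0,"twist":0,"grip":0}]'
```

```text
time: 44.38
tool_pos: [0.6113, -0.1788, 0.0767]
ee_rot: [3.142, -0.002, -0.061]
wrist_force: [1.0, 1.8, 3.4]
width: 0.0118
```

```bash
python3 -m crank '[{"tx":0,"ty":-0.5,"tz":0,"twist":0,"grip":0},{"tx":0,"ty":-1,"tz":0,"twist":0,"grip":0},{"tx":0,"ty":-1.5,"tz":0,"twist":0,"grip":0},{"tx":0,"ty":-1.7,"tz":0,"twist":0,"grip":0},{"tx":0,"ty":-1.7,"tz":0,"twist":0,"grip":0},{"tx":0,"ty":-1.7,"tz":0,"twist":0,"grip":0},{"tx":0,"ty":-1.7,"tz":0,"twist":0,"grip":0},{"tx":0,"ty":-1.7,"tz":0,"twist":0,"grip":0},{"tx":0,"ty":-1.6,"tz":0,"twist":0,"grip":0},{"tx":0,"ty":-1.3,"tz":0,"twist":0,"grip":0},{"tx":0,"ty":-0.8,"tz":0,"twist":0,"grip":0},{"tx":0,"ty":-0.5,"tz":0,"twist":0,"grip":0}]'
python3 -m crank '[{"tx":0,"ty":-0.2,"tz":0,"twist":0,"grip":0},{"tx":0,"ty":-0.2,"tz":0,"twist":0,"grip":0},{"tx":0,"ty":0,"tz":0,"twist":0,"grip":0}]'
```

```text
time: 45.88
tool_pos: [0.6218, -0.0215, 0.0767]
ee_rot: [3.141, -0.004, -0.061]
wrist_force: [3.3, -2.4, 5.8]
width: 0.0121
time: 46.25
tool_pos: [0.622, -0.0191, 0.0767]
ee_rot: [3.139, -0.004, -0.061]
wrist_force: [2.6, -5.3, 5.2]
width: 0.0118
```

```bash
python3 -m crank '[{"tx":0,"ty":0,"tz":0,"twist":0,"grip":0.4},{"tx":0,"ty":0,"tz":0,"twist":0,"grip":0.4},{"tx":0,"ty":0,"tz":-3,"twist":0,"grip":0.4},{"tx":0,"ty":0,"tz":-6,"twist":0,"grip":0.4},{"tx":-3,"ty":0,"tz":-5,"twist":0,"grip":0.4},{"tx":-5,"ty":0,"tz":-2,"twist":0,"grip":0.4},{"tx":-5,"ty":2,"tz":0,"twist":0,"grip":0.4},{"tx":-4,"ty":2,"tz":0,"twist":0,"grip":0.4},{"tx":0,"ty":0,"tz":0,"twist":0,"grip":0.4},{"tx":0,"ty":0,"tz":0,"twist":0,"grip":0.4}]'
python3 - <<'E'
from h import *
p=snap("wrist"); m=[.6285,.140,np.radians(-3.5)];st()
overlay(p,m,0,"ov28")
s=snap("scene");overlay(s,m,0,"s28",(200,100,240,180,3.3));cv2.imwrite("pics/s28f.png",s['frame'][:,:,::-1]);snap("top","t28")
E
```

```text
time: 47.5
tool_pos: [0.4486, -0.0472, 0.235]
ee_rot: [-3.141, 0.0, -0.061]
wrist_force: [0.0, 0.0, 0.1]
width: 0.0378
t 47.55 pos [ 0.4489 -0.0472  0.235 ] rpy [-3.141e+00  6.000e-04 -6.050e-02] F [ 0.1 -0.5 -0.3] w 0.0376
```

View pics/ov28.png

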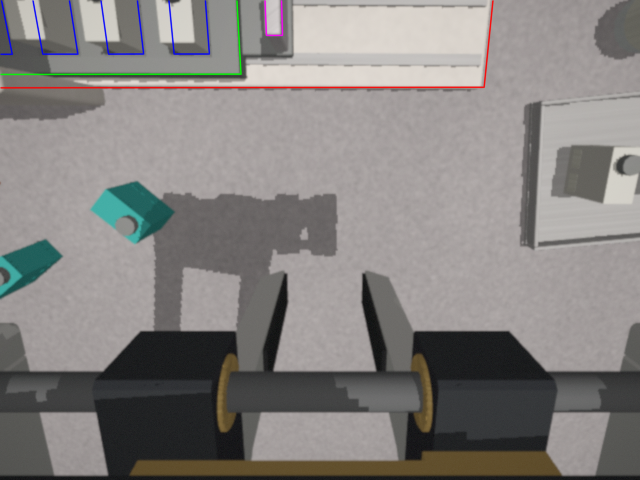

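View pics/s28f.png

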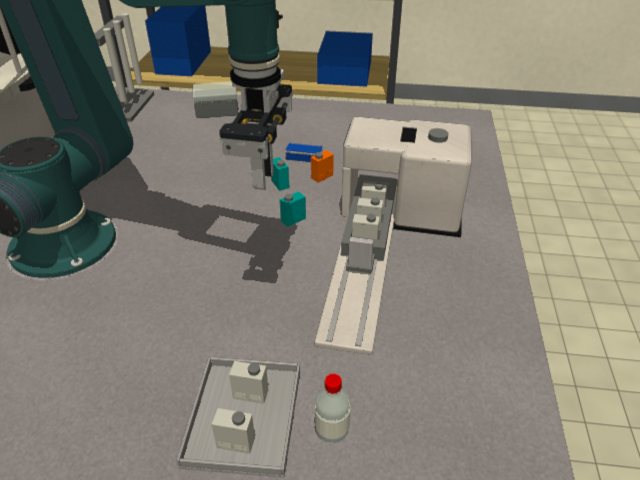

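View pics/t28.png

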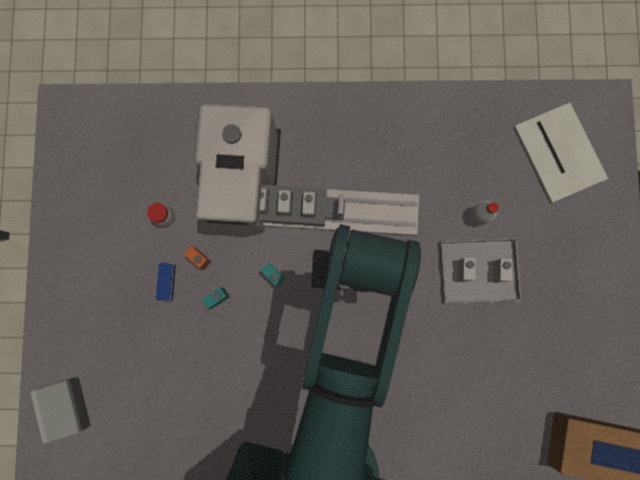

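The carriage is home: the tab is at scene (360,254), the same pixel as at the start. The three fresh stand in slots 1 to 3, two spent stand upright in the tray, and the bystanders haven't moved.

Run:
```python
from bench import ticket
print(ticket.close_job())
```

```text
the job is handed in; nothing more can be done
None
```

The job is done and handed in at about 47.6 s. No verdict was reported, so what follows rests on my own checks.

**What I did**
- I drew the carriage out 160 mm to its stop, at about 0.12 m/s.
- I moved the two spent cartridges (slots 1 and 4) into the return tray.
- I seated the three fresh cartridges in slots 3, 2 and 1, then slid the carriage home at up to about 0.14 m/s. The grip force is fixed at half the maximum, 30 N.

**Last checks**
- **Carriage:** the TCP holding the tab came back to within 0.3 mm of where it first gripped it. The tab is at its starting pixel in the scene picture.
- **Fresh:** just before the push home, their tops in the wrist camera fitted upright cartridges standing on the slot floors. They were within about 2.5 mm of the slot centres.
- **Spent:** both stand upright in the tray.
- **Surroundings:** the bottle, jar, slide box and the orange and turquoise look-alikes look unmoved, and the gripper is clear of everything.

**What went wrong or disagreed**
- The second fresh caught on the edge of slot 2 with about 21 N. I lifted it, shifted it 2.5 mm and it went in freely.
- My estimates of the carriage's x position differed by about 2 mm between views.
- One fresh was knocked about 2 cm aside during the run, so I measured it again before picking it up.

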